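Wind the balance's screw lift up to its height pointer

ROBOT

A 6-joint arm with a two-finger parallel gripper is mounted at the origin on the work surface. World frame = base frame: x ahead of the robot, y to its left, z up, the work surface at z = 0. Lengths are in mm, angles in rad, forces in N, time in s.
With the tool pointing down it reaches from about 325 to 900 mm from the base axis. Payload 3.5 kg.
Tool frame: the origin (TCP) lies on the centre line of the jaws, within the pads' length; the fingertips stand ahead of it and the grasp point (between the pads) lies 8 mm behind it (r.tips_ahead is the x of the fingertips in the tool frame, in mm); x points along the fingers, y is the direction in which the jaws open and shut, and the axes are right-handed (so a half turn about x gives the same grasp; the last joint's range is limited). The gripper opens to 85 mm and grips with 20 to 120 N. Pads are 22 mm wide; open, the fingers measure 114 mm over their backs; the gripper's body (76 mm by 85 mm) begins 54 mm behind the grasp point. The pads swing forward as they close: fully open they stand 13 mm farther back than shut.
Start: joints at [1.161, 0.276, -0.026, 1.268, 0, 1.467], TCP at [188.762, 595.811, 242.313] pointing down, gripper open.
Joint ranges: [-3.12, 3.12], [-0.85, 1.88], [-1.08, 1.24], [-1.95, 2.15], [-1.57, 1.53], [-3.14, 3.14]. Speed limits (rad/s): [2.57, 2.57, 3.14, 3.14, 3.14, 3.14].

INTERFACE

Orientations are given as [roll, pitch, yaw] about the fixed x, y, z axes, in that order (R = Rz(yaw) Ry(pitch) Rx(roll)).
In Python, from workcell import r gives the robot as it stands.
- The arm moves only by the shell command python3 -m crank 'ROWS' [FORCE]. ROWS is JSON, one flat list of numbers, 5 for each row, row after row: the opening in per cent of the stroke, from 0 (shut) to 100 (fully open), then the shift along the tool's x, y, z in units of 40 mm (1.0 is 40 mm), then the turn about the tool's x in degrees. In form: [gripper, x, y, z, roll, gripper, x, y, z, roll, ...]. A call has 1 to 8 rows; each row is the pose to reach, as a shift and turn from the pose commanded when the call began, along the tool's axes at that moment; what a row does not reach only later rows make up. A row lasts 1/8 s, in which the tool goes at most 62.5 mm and 10.7 degrees, less where a joint would pass 70% of its speed; a pose out of reach is approached as far as the arm can. A call with a gripper value outside its range is refused whole. The fingers move at their own pace and stop on an object; FORCE is the grip in N (left out, the last holds). Time passes only in rows, so rows that repeat a pose let the fingers close. It gives the time, the measured TCP pose, the force and the opening at its end, in the units of the state.
- r.get_obs(): the state, without advancing time (a new reading comes with each control period).
- r.capture(name): name is "side" or "top" or "wrist"; returns (picture, depth): 480x640x3 uint8, red, green, blue; 480x640 float32, mm along the optical axis (not along the pixel's ray), 0 where there is no reading.
- r.camera_params(name): a dict with "fx", "fy", "cx", "cy" (pixels), "extrinsics" (4x4, takes a point from world to camera coordinates). Camera axes: x right, y down, z forward; pixel columns grow to the right and rows downward; lengths in mm; the calibration is good to about 2 mm. A picture is of the moment at which its call begins: read the wrist's pose just before it. camera_params takes no time and is no camera call; for the wrist camera it gives the pose at the moment of the call.
- r.finish_job(): hands the job in, once; it reports no verdict.
Trained networks look in the newest picture that a camera, given by its name, has taken for a name from the list of things; names that differ only in an ending like _2 or _b are one class to them, and where a whole thing is asked for, a point or a joint stands for the part that bears it (a point fixed in the world has none). Each returns a list of dicts, best first, with "confidence" (0 to 1); they miss things now and then, are a little off and sometimes report something else, mostly with a low value. They report only what shows in the picture. A call takes as long as a camera call. They do not tell look-alikes from the thing itself.
- r.outline_of(camera, query): "mask" (480x640 bool, what is visible of it) and "position" ([column, row] in pixels, amid what is visible of it).
- r.landmark_of(camera, query): "position" ([column, row] in pixels: a listed point, or the origin of a listed thing).
The state is a dict: "clock": time; "joints": joint angles; "qvel": joint speeds; "joint_torque": joint torques, N m; "ee_pos": TCP position; "tcp_rot": TCP orientation; "force": force on the tool from outside, world axes, zero at the start; "moment": the same for the moment, N m; "opening": finger opening in mm.
Only numpy, scipy, OpenCV 4.12 (cv2) and the standard library are available. Lean on these libraries where they do the work, as an engineer would, in place of code of your own. Each camera call takes 0.05 s, during which the arm holds its last target.

TASK

The balance on the small screw lift sits too low for filling. Feel the loose crank handle gently down onto the lift's square shaft until it is fully home, then wind it clockwise (seen from above) by its free-turning grip until the top of the weighing pan is level with the top of the pointer on the upright, not past it. Leave the crank fitted on the shaft, without forcing anything, and do not disturb the pointer, the bowl, the jar or the spatula.

Things in the scene. Friction and masses are not known exactly. Their poses are not given: they have to be found in the camera images.
- jack: Grey screw lift, fixed: base plate 150 x 270 x 12 mm. Origin on the counter; z up, plate x -75 to 75, y -125 to 145 mm. At y = -80 a 60 x 60 mm gear housing, 95 mm high, with the drive shaft pointing straight up; at y = 50 the platform with the balance; at y = 130 a 10 mm square upright, 140 mm high. Turning the shaft clockwise seen from above raises the balance 12 mm a turn.
- collar (a point): Centre of the top of the round collar (30 mm diameter) at the shaft's foot, 105 mm above the counter, axes as the jack's. The underside of the crank's hub rests here when fully home. The shaft stands on it: 14 mm square for 16 mm, then tapering evenly to 8 mm square at the tip. It turns stiffly (about 0.2 N m, 3 N at the crank's grip) and stays where it is left.
- shaft_tip (a point): Middle of the shaft's tip, 24 mm above the collar, axes as the jack's. THE ANGLE OF THE SHAFT'S SQUARE IS NOT MEASURED: it can be anything and must be found by feel, or seen from above. A socket lowered at a wrong angle hangs on the taper, about 16 to 20 mm above home, lowest when nearly right; when within about 8 degrees it goes fully down.
- pan (a point): Centre of the top face of the weighing pan (steel disc, 100 mm diameter) of the white balance bolted on the platform; it moves straight up and down.
- mark (a point): Tip of the dark steel pointer, in its upper face: a blade 14 mm wide and 4 mm thick that sticks out towards the pan from a block clamped on the upright. Its upper face is the height wanted for the top of the pan: 112 to 118 mm above the counter, different each time. The pan starts 11 to 29 mm lower.
- boss (a point): Centre of the crank's square steel grip boss (24 x 24 mm, 42 mm high), 61 mm above the hub's underside, on the socket's axis. Crank: dark steel, about 0.37 kg, standing loose on the counter, socket down. The boss stands on the hub (32 x 32 x 40 mm). z up; x points along the flat arm (18 mm wide, 31 to 39 mm above the underside) to the grip.
- grip (a point): Centre of the crank's black grip, an upright free-turning sleeve 22 mm in diameter and 46 mm high (41 to 87 mm above the hub's underside), 65 mm from the socket's axis along the crank's x. Held here, the fingers can go round the circle without turning.
- socket (a point): Centre of the mouth of the crank's socket, in the hub's underside; axes as the crank's. The socket is 16 mm square, 30 mm deep, its sides parallel to x and y.
- bowl_mid (a point): Bystander: black rubber mixing bowl, 120 mm wide, 60 mm high; its centre.
- jar_mid (a point): Bystander: white jar, 70 mm diameter, 100 mm high; its centre.
- spatula: Bystander: spatula 200 mm long lying on the counter.
There are look-alikes about, which are no part of the job. Of the things shaped like the part that bears boss, the dark steel one is meant.

How it is judged:
By the outcome, as a careful person would: the job done as asked, in the order asked, and still so for the second after the job is handed in, with the robot touching nothing.
It also fails if it takes over 64 s, if anything falls off the work surface, if the arm or the gripper's body presses on something with over 40 N, if the wrist force passes 120 N, or if a joint passes its speed limit or range.

## Working session

There is one attempt and no reset: what is moved stays moved. The work goes in short steps, Python scripts to look and compute and a shell command to move; the robot and the scene stay as the last step left them, time stands still between calls to the robot, and variables do not carry over. Pictures are saved under pics/ and viewed, and the job is handed in when it is done.

```bash
ls; mkdir -p pics; cat > h.py <<'E'
import numpy as np, cv2
from workcell import r
def save(n,im): cv2.imwrite('pics/'+n+'.png',im[:,:,::-1])
def px2w(c,u,v,d,cp=None):
    cp=cp or r.camera_params(c)
    p=np.array([(u-cp['cx'])*d/cp['fx'],(v-cp['cy'])*d/cp['fy'],d,1])
    return (np.linalg.inv(np.array(cp['extrinsics']))@p)[:3]
def ray_z(c,u,v,z,cp=None):
    cp=cp or r.camera_params(c)
    E=np.linalg.inv(np.array(cp['extrinsics']));o=E[:3,3]
    d=E[:3,:3]@np.array([(u-cp['cx'])/cp['fx'],(v-cp['cy'])/cp['fy'],1])
    return o+d*(z-o[2])/d[2]
def w2px(c,p,cp=None):
    cp=cp or r.camera_params(c)
    q=np.array(cp['extrinsics'])@np.append(p,1)
    return q[0]/q[2]*cp['fx']+cp['cx'],q[1]/q[2]*cp['fy']+cp['cy'],q[2]
E
python3 - <<'E'
from h import *
np.set_printoptions(precision=1,suppress=True)
print(r.get_obs(), r.tips_ahead)
for c in ("top","side","wrist"):
    im,d=r.capture(c); save(c+'0',im); np.save(c+'0d.npy',d)
    cp=r.camera_params(c);print(c,cp['fx'],np.linalg.inv(cp['extrinsics']))
E
```

```text
pics
{'clock': 0.0, 'joints': array([ 1.2,  0.3, -0. ,  1.3,  0. ,  1.5]), 'qvel': array([-0., -0.,  0., -0.,  0., -0.]), 'joint_torque': array([  0. , -44.6,  29.5,   0. ,   0. ,   0. ]), 'ee_pos': array([188.5, 595.1, 241.1]), 'tcp_rot': array([-1.7,  1.6, -2. ]), 'force': array([ 0.5,  0.3, -0.4]), 'moment': array([-0. , -0.1, -0. ]), 'opening': 85.19610943410237} 11.0
top 503.90523484331186 [[   0.    -1.     0.2  326.7]
 [  -1.    -0.     0.     5.8]
 [   0.    -0.2   -1.  1098.9]
 [   0.     0.     0.     1. ]]
side 492.18785813976984 [[   1.    -0.2    0.2  374.7]
 [  -0.2   -0.7    0.7 -874.8]
 [  -0.    -0.7   -0.7  961.1]
 [   0.     0.     0.     1. ]]
wrist 371.7659035865029 [[  0.3   0.9   0.3 123.7]
 [  1.   -0.3  -0.1 615.9]
 [ -0.    0.3  -1.  374.2]
 [  0.    0.    0.    1. ]]
```

View pics/top0.png

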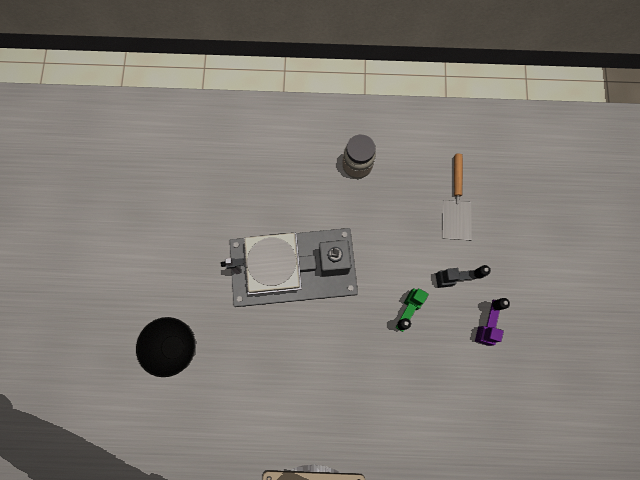

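View pics/side0.png

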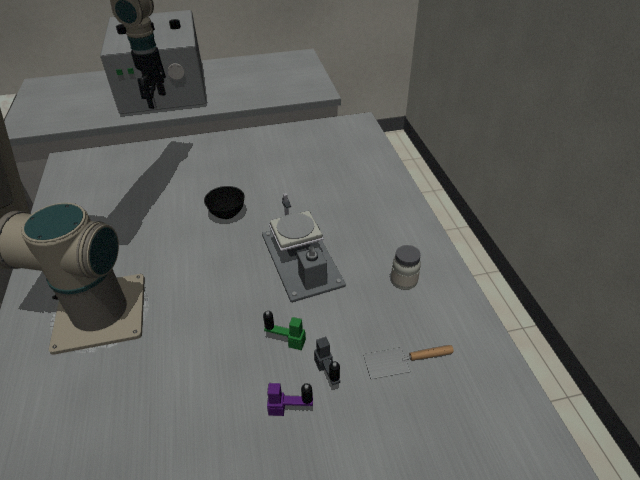

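View pics/wrist0.png

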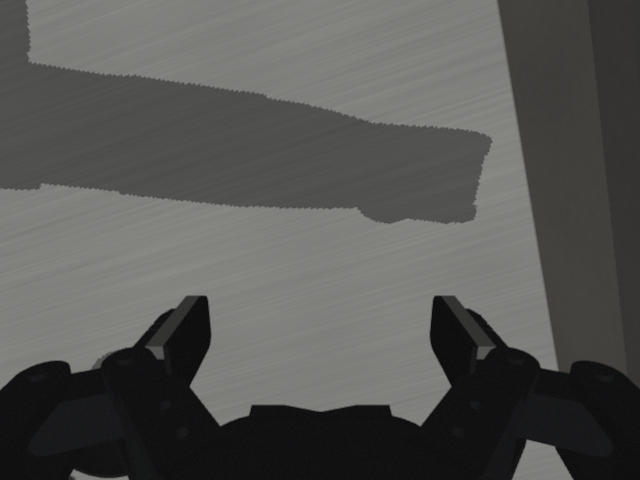

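The top view shows the jack, with its shaft at about (335,255) and the pan at (273,261). The dark steel crank's boss is at about (445,279) and its grip at (484,270). The green and purple cranks are look-alikes.

```bash
python3 - <<'E'
from h import *
np.set_printoptions(precision=4,suppress=True)
from scipy.spatial.transform import Rotation as R
o=r.get_obs();print(R.from_euler('xyz',o['tcp_rot']).as_matrix(),o['ee_pos'])
d={c:np.load(c+'0d.npy') for c in('top','side')}
for c in('top','side'):
  for q in('boss','grip','shaft_tip','collar','pan','mark','jack','socket','spatula','bowl_mid','jar_mid'):
    for k in r.landmark_of(c,q)[:3]:
        u,v=k['position'];dd=d[c][int(round(v)),int(round(u))]
        print(c,q,round(k['confidence'],2),np.round([u,v],1),px2w(c,u,v,dd).round(1))
E
python3 - <<'E'
import cv2
a=cv2.imread('pics/top0.png')
cv2.imwrite('pics/topz.png',cv2.resize(a[215:355,215:515],None,fx=2.66,fy=2.66,interpolation=cv2.INTER_CUBIC))
cv2.imwrite('pics/topz2.png',cv2.resize(a[230:280,310:360],None,fx=10,fy=10,interpolation=cv2.INTER_CUBIC))
E
```

```text
[[-0.0007  0.302   0.9533]
 [-0.0016  0.9533 -0.302 ]
 [-1.     -0.0018 -0.0002]] [188.5242 595.2651 241.3979]
top boss 0.9 [493.1 330.1] [ 394.  -346.8   85.2]
top boss 0.86 [416.3 297.9] [ 453.2 -195.    83.9]
top boss 0.84 [450.3 271.7] [ 509.5 -265.6   81.7]
top grip 0.78 [404.8 322. ] [ 403.4 -169.8   93.7]
top grip 0.7 [501.  304.6] [ 444.7 -363.4   89.7]
top grip 0.61 [334.1 255.6] [529.1 -26.  111.2]
top shaft_tip 0.78 [337.5 252.4] [532.  -32.  129.2]
top collar 0.68 [334.7 254. ] [529.7 -26.7 123.8]
top pan 0.94 [272.8 260.1] [518.4  97.2  97.5]
top mark 0.52 [241.5 263.5] [505.6 156.9 117.7]
top jack 0.63 [440.1 277.5] [ 504.1 -255.2   38.3]
top jack 0.58 [295.5 266. ] [509.5  51.3  88.1]
top socket 0.94 [438.9 278.1] [ 504.7 -255.4   26.5]
top socket 0.87 [412.6 299.1] [ 451.9 -189.7   72.4]
top socket 0.81 [484.1 334.8] [ 386.5 -342.5   43. ]
top spatula 0.71 [456.6 193.3] [ 702.  -302.5   14.5]
top bowl_mid 0.7 [171.8 344.7] [345.8 309.8   7.8]
top jar_mid 0.84 [361.7 155.2] [749.9 -79.2 101.1]
top jar_mid 0.55 [450.2 274.7] [ 503.  -264.8   83.6]
side boss 0.94 [294.1 
[... 267 characters left out ...]
[ 512.7 -344.7   84.3]
side shaft_tip 0.9 [309.1 247.7] [528.3 -27.2 126.6]
side collar 0.77 [314.6 254. ] [540.9 -29.9 104.6]
side pan 0.88 [299.3 224. ] [527.8 101.7  93.3]
side mark 0.36 [288.7 208.2] [526.8 285.8   0.5]
side mark 0.2 [408.4 266.8] [ 761.3 -102.8   78.2]
side jack 0.67 [300.2 261.9] [503.6 -31.6  87.5]
side socket 0.93 [296.1 341.7] [ 454.  -221.1   30. ]
side socket 0.9 [279.9 407.8] [ 391.8 -373.4   34.4]
side socket 0.84 [323.6 364.2] [ 500.4 -296.3   35.7]
side spatula 0.68 [409.4 359.8] [ 695.6 -309.4    1.9]
side bowl_mid 0.89 [227.8 207.2] [345.6 332.4   3.2]
side bowl_mid 0.65 [294.5 225. ] [514.6 100.3  93.8]
side jar_mid 0.68 [406.5 265.5] [ 756.  -102.1   83.4]
```

View pics/topz.png

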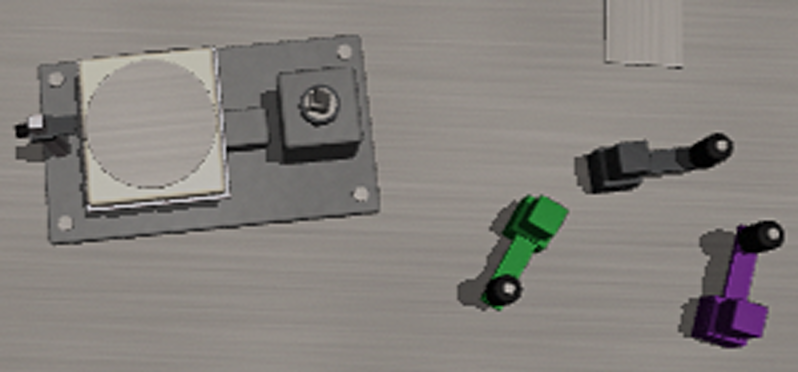

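View pics/topz2.png

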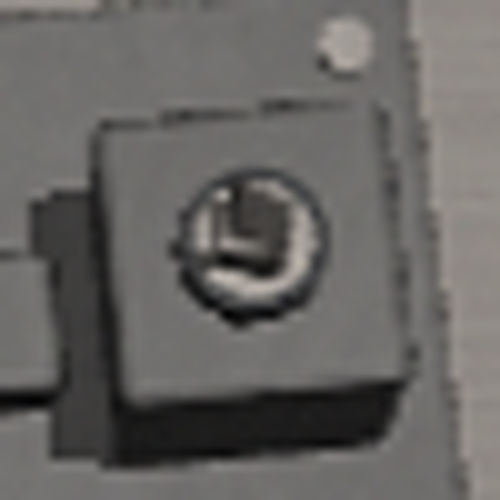

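```bash
python3 -m crank '[60,0,-13.5,13.2,72, 60,0,-13.5,13.2,72, 60,0,-13.5,13.2,72, 60,0,-13.5,13.2,72, 60,0,-13.5,13.2,72, 60,0,-13.5,13.2,72, 60,0,-13.5,13.2,72, 60,0,-13.5,13.2,72]'; python3 - <<'E'
from h import *
from scipy.spatial.transform import Rotation as R
np.set_printoptions(precision=3,suppress=True)
o=r.get_obs();print(R.from_euler('xyz',o['tcp_rot']).as_matrix(),o['ee_pos'],o['joints'])
E
```

```text
clock: 2.25
ee_pos: [414.8, 147.6, 242.8]
tcp_rot: [1.853, 1.569, 0.289]
force: [0.8, 0.4, -0.0]
opening: 51.0
[[ 0.002  1.     0.007]
 [ 0.     0.007 -1.   ]
 [-1.     0.002 -0.   ]] [414.817 147.607 242.758] [ 0.195 -0.057 -0.401  1.225  0.     1.759]
```

```bash
python3 -m crank '[60,0.5,1.4,3,0, 60,1,2.85,5.7,0, 60,1.7,2.85,5.7,0, 60,1.7,2.85,5.7,0, 60,1.7,2.85,5.7,0, 60,1.7,2.85,5.7,0]'; python3 - <<'E'
from h import *
o=r.get_obs();print(o['ee_pos'])
cp=r.camera_params('wrist')
im,d=r.capture('wrist'); save('w1',im); np.save('w1d.npy',d); np.save('w1cp.npy',cp,allow_pickle=True)
for q in('shaft_tip','collar','pan','mark','boss','grip'):
    for k in r.landmark_of('wrist',q)[:2]: 
        u,v=k['position'];print(q,k, px2w('wrist',u,v,d[int(v),int(u)],cp).round(1))
E
```

```text
clock: 3.0
ee_pos: [529.4, -78.1, 173.9]
tcp_rot: [-2.124, 1.569, 2.594]
force: [0.5, 0.6, -0.2]
opening: 51.3
[529.44479969 -78.05729716 173.87179506]
shaft_tip {'position': [328.7, 171.9], 'confidence': 0.77} [534.3 -28.2 129.9]
shaft_tip {'position': [485.4, 436.5], 'confidence': 0.22} [ 698.2 -305.2    1.1]
collar {'position': [327.0, 168.8], 'confidence': 0.76} [533.5 -26.8 128.7]
grip {'position': [145.8, 358.5], 'confidence': 0.58} [484.4 -67.8 220.9]
```

View pics/w1.png

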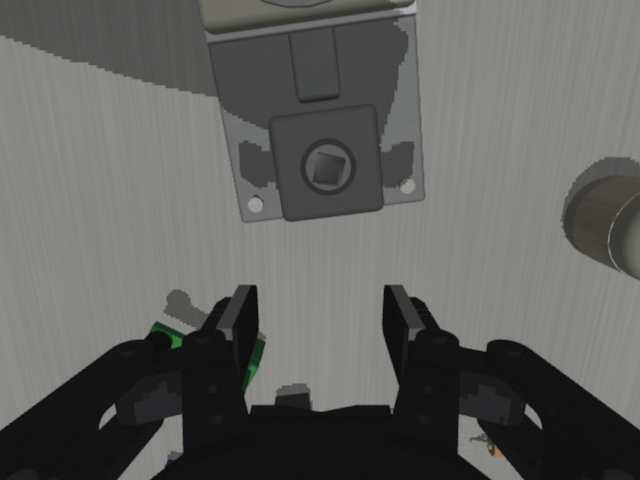

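The wrist view shows the shaft square clearly at about (328,170), so I'll zoom in to get its angle.

```bash
python3 - <<'E'
import cv2
a=cv2.imread('pics/w1.png')
b=cv2.resize(a[135:205,290:370],None,fx=8,fy=8,interpolation=cv2.INTER_CUBIC)
b=cv2.convertScaleAbs(b,alpha=2.0,beta=-20)
cv2.imwrite('pics/w1z.png',b)
E
```

```text
(no output)
```

View pics/w1z.png

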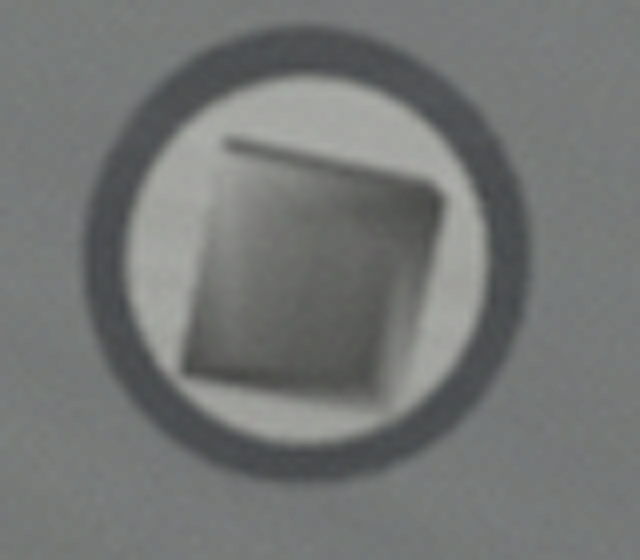

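```bash
python3 - <<'E'
from h import *
np.set_printoptions(precision=2,suppress=True)
cp=np.load('w1cp.npy',allow_pickle=True).item(); d=np.load('w1d.npy')
f=lambda x,y:(290+(x+.5)/8-.5,135+(y+.5)/8-.5)
for z in(105,121):
  c=[ray_z('wrist',*f(*p),z,cp)[:2] for p in((228,140),(443,190),(388,408),(182,375))]
  for i in range(4):
    e=c[(i+1)%4]-c[i];print(z,c[i],np.linalg.norm(e),np.degrees(np.arctan2(e[1],e[0]))%90)
  print('mean',np.mean(c,0))
print('collar inner ctr',ray_z('wrist',*f(308,258),105,cp),'outer',ray_z('wrist',*f(306,254),105,cp))
for rr in range(150,190,4): print(d[rr,312:346:3].round(0))
# jack yaw from housing top: outline
E
```

```text
105 [529.07 -20.42] 14.666578326415554 77.51114145747809
105 [543.39 -23.59] 14.929349067904845 76.88182778244729
105 [540.   -38.13] 14.14745083274604 81.23051441201875
105 [526.02 -35.97] 15.850864853404325 78.90275252557156
mean [534.62 -29.52]
121 [529.17 -19.54] 13.503060318962635 77.51114145747805
121 [542.35 -22.46] 13.74498512878681 76.88182778244708
121 [539.23 -35.85] 13.025115858827267 81.23051441201869
121 [526.36 -33.86] 14.593395914148006 78.90275252557147
mean [534.28 -27.93]
collar inner ctr [534.45 -28.1  105.  ] outer [534.32 -27.84 105.  ]
[198. 197. 197. 195. 196. 195. 196. 195. 196. 195. 195. 195.]
[196. 196. 182. 179. 185. 190. 196. 197. 196. 197. 196. 197.]
[197. 197. 180. 177. 177. 178. 179. 181. 180. 180. 184. 190.]
[198. 197. 180. 177. 173. 174. 174. 175. 175. 177. 177. 182.]
[198. 198. 179. 176. 175. 175. 174. 175. 173. 174. 178. 198.]
[199. 182. 178. 176. 174. 175. 175. 176. 173. 176. 181. 198.]
[200. 182. 178. 175. 175. 176. 175. 175. 175. 178. 181. 200.]
[200. 181. 179. 176. 176. 175. 176. 176. 175. 179. 183. 200.]
[201. 183. 184. 182. 181. 179. 178. 176. 176. 181. 201. 200.]
[201. 201. 201. 200. 201. 201. 200. 201. 183. 183. 202. 201.]
```

```bash
python3 -m crank '[60,0,-0.5,6.25,0, 60,0,-0.5,6.25,0, 60,0.3,-0.5,6.25,0, 60,0.3,-0.5,6.25,0, 60,0.3,-0.5,6.25,0, 60,0.3,-0.5,6.25,0]'; python3 - <<'E'
from h import *
o=r.get_obs();print(o['ee_pos'])
cp=r.camera_params('wrist')
im,d=r.capture('wrist'); save('w2',im); np.save('w2d.npy',d); np.save('w2cp.npy',cp,allow_pickle=True)
for q in('boss','grip','socket'):
    for k in r.landmark_of('wrist',q)[:3]: 
        u,v=k['position'];print(q,k, px2w('wrist',u,v,d[int(v),int(u)],cp).round(1))
E
```

```text
clock: 4.1
ee_pos: [511.4, -327.3, 162.3]
tcp_rot: [-2.834, 1.57, 1.886]
force: [0.7, 0.8, -0.1]
opening: 51.6
[ 511.37509889 -327.30723679  162.32872165]
boss {'position': [225.7, 33.1], 'confidence': 0.8} [ 463.1 -210.8   82.7]
boss {'position': [311.1, 149.3], 'confidence': 0.77} [ 507.1 -268.8   82.9]
boss {'position': [134.1, 279.9], 'confidence': 0.59} [ 398.6 -347.5   83.3]
grip {'position': [326.3, 254.4], 'confidence': 0.93} [ 516.1 -329.    86.9]
socket {'position': [247.5, 50.3], 'confidence': 0.92} [ 468.4 -212.9   51.6]
socket {'position': [171.1, 251.1], 'confidence': 0.61} [ 404.9 -343.3   39.6]
```

View pics/w2.png

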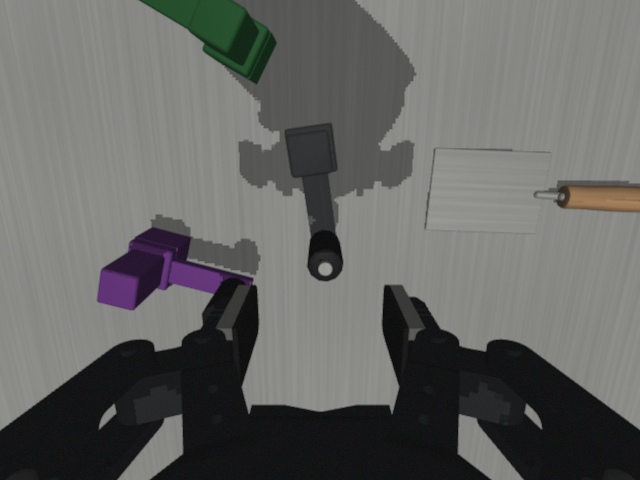

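The dark crank is in view, with its boss at about (311,149) and its grip at (325,265). I'll use depth to fit the boss square and the grip.

```bash
python3 - <<'E'
from h import *
np.set_printoptions(precision=2,suppress=True)
cp=np.load('w2cp.npy',allow_pickle=True).item(); d=np.load('w2d.npy')
v,u=np.mgrid[0:480,0:640]
p=np.stack([(u-cp['cx'])*d/cp['fx'],(v-cp['cy'])*d/cp['fy'],d,np.ones_like(d)],-1)@np.linalg.inv(cp['extrinsics']).T
z=p[...,2];x=p[...,0];y=p[...,1]
for n,(u0,u1,v0,v1),zl in(('boss',(275,345,115,180),(78,87)),('grip',(300,350,225,285),(82,92)),('arm',(290,345,176,235),(32,44))):
    m=(u>=u0)&(u<u1)&(v>=v0)&(v<v1)&(z>zl[0])&(z<zl[1])&(d>0)
    P=np.stack([x[m],y[m]],-1).astype(np.float32)
    print(n,m.sum(),np.median(z[m]),P.mean(0),cv2.minAreaRect(P))
    if n=='arm':
        print(np.linalg.eigh(np.cov(P.T)))
# color boundary
im=cv2.imread('pics/w2.png');b=cv2.convertScaleAbs(cv2.resize(im[110:280,270:360],None,fx=5,fy=5,interpolation=cv2.INTER_CUBIC)[:600],alpha=2.5,beta=-20)
cv2.imwrite('pics/w2z.png',b)
E
```

```text
boss 1838 82.9877969498351 [ 506.21 -271.02] ((506.10430908203125, -271.3418273925781), (24.057985305786133, 23.981122970581055), 8.213356971740723)
grip 854 87.678479159881 [ 515.55 -333.67] ((515.7081909179688, -335.1356506347656), (20.68048095703125, 21.11076545715332), 87.40177917480469)
arm 1443 40.07239082763874 [ 511.51 -307.57] ((511.7631530761719, -309.47723388671875), (18.015899658203125, 44.0487060546875), 8.373154640197754)
EighResult(eigenvalues=array([ 27.31, 133.04]), eigenvectors=array([[-0.99, -0.17],
       [-0.17,  0.99]]))
```

View pics/w2z.png

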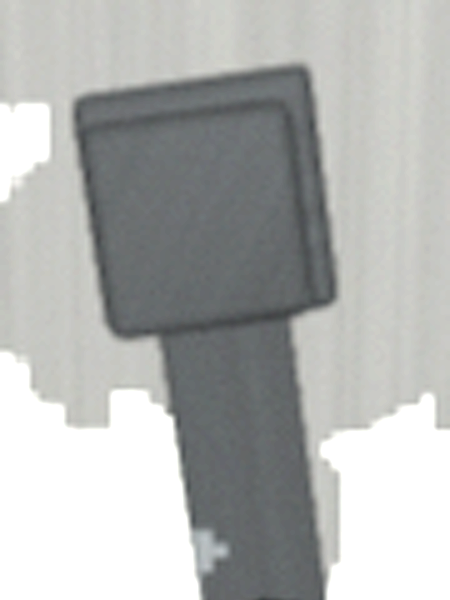

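```bash
python3 -m crank '[60,0,-0.13,-1.4,-8.2, 60,1.2,-0.13,-1.4,-8.2, 60,2.3,-0.13,-1.4,-8.2, 60,2.6,-0.13,-1.4,-8.2, 60,2.6,-0.13,-1.4,-8.2]' 80; python3 - <<'E'
from h import *
o=r.get_obs();print(o['ee_pos'],o['force'])
im,d=r.capture('wrist'); save('w3',im)
E
```

```text
clock: 4.92
ee_pos: [505.8, -271.2, 58.2]
tcp_rot: [-2.337, 1.57, 2.527]
force: [-0.1, 0.4, 0.3]
opening: 51.2
[ 505.81243211 -271.16276809   58.20426049] [-0.0582433   0.39154149  0.27025327]
```

View pics/w3.png

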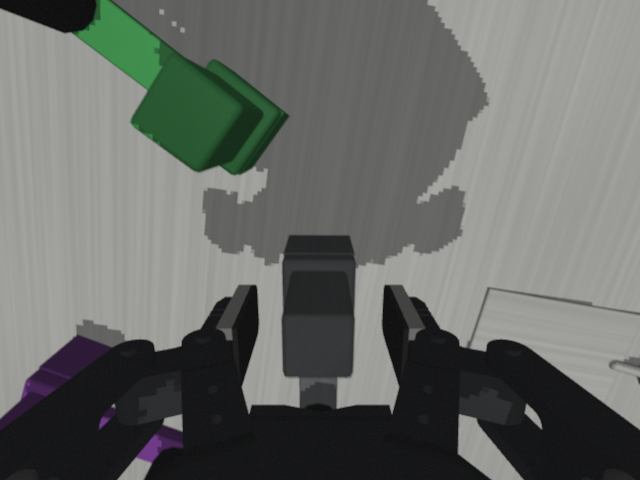

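The boss sits centred and square between the pads, at about (318,320). I'll close and lift.

```bash
python3 -m crank '[0,0,0,0,0, 0,0,0,0,0, 0,0,0,0,0, 0,0,0,0,0, 0,0,0,0,0]' 80; python3 -m crank '[0,-0.5,0,0,0, 0,-1.5,0,0,0, 0,-2.5,0,0,0, 0,-3.4,0,0,0, 0,-3.4,0,0,0]';python3 - <<'E'
from h import *
from scipy.spatial.transform import Rotation as R
o=r.get_obs();print(o['ee_pos'],o['force'],o['moment'],o['opening'],o['joints'],R.from_euler('xyz',o['tcp_rot']).as_matrix().round(4))
im,d=r.capture('wrist'); save('w4',im)
E
```

```text
clock: 5.6
ee_pos: [507.2, -272.9, 60.3]
tcp_rot: [0.811, 1.567, -0.61]
force: [-1.4, 0.3, 6.3]
opening: 22.9
clock: 6.22
ee_pos: [507.8, -273.3, 197.4]
tcp_rot: [0.836, 1.564, -0.584]
force: [0.9, -0.4, -4.4]
opening: 23.5
[ 507.83699902 -273.26036316  197.44280211] [ 0.90128767 -0.4417826  -4.38541037] [ 0.01587673 -0.01443641 -0.00532311] 23.492030603800043 [-6.05801767e-01  2.14390893e-01 -2.03060796e-01  1.14656071e+00
  1.45216444e-04  8.14616978e-01] [[ 0.0057  0.9887  0.1498]
 [-0.0037  0.1498 -0.9887]
 [-1.      0.005   0.0045]]
```

View pics/w4.png

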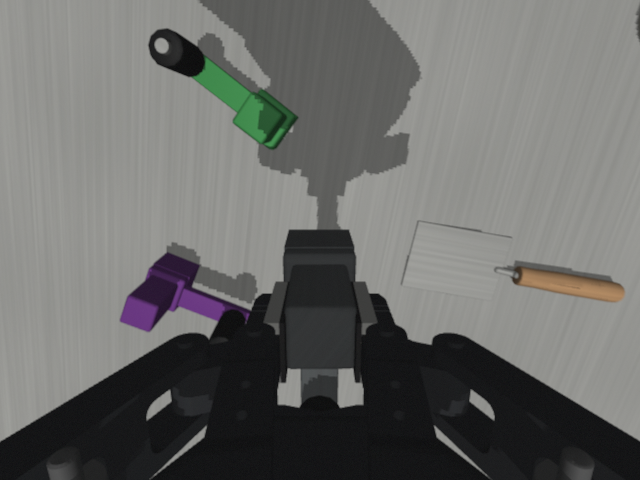

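```bash
cat > held.py <<'E'
from h import *
from scipy.spatial.transform import Rotation as R
np.set_printoptions(precision=2,suppress=True)
def held(name):
    o=r.get_obs();cp=r.camera_params('wrist');im,d=r.capture('wrist');save(name,im)
    M=R.from_euler('xyz',o['tcp_rot']).as_matrix();t=o['ee_pos']
    v,u=np.mgrid[0:480,0:640]
    p=(np.stack([(u-cp['cx'])*d/cp['fx'],(v-cp['cy'])*d/cp['fy'],d,np.ones_like(d)],-1)@np.linalg.inv(cp['extrinsics']).T)[...,:3]
    q=(p-t)@M   # tool frame
    m=(u>270)&(u<370)&(v>250)&(v<385)&(d>0)&(abs(q[...,1])<14)&(abs(q[...,2])<20)
    top=m&(q[...,0]<np.percentile(q[m][:,0],30)+3)&(q[...,0]>np.percentile(q[m][:,0],10)-6)
    P=q[top];print('tool yaw',np.degrees(np.arctan2(M[1,1],M[0,1])),'tcp',t,'F',o['force'],'Mo',o['moment'])
    print('boss top in tool frame: x',np.median(P[:,0]),'rect yz',cv2.minAreaRect(P[:,1:].astype(np.float32)),'n',len(P))
    return o
E
python3 -c "
from held import *
held('w5')"
```

```text
tool yaw 8.61429771511912 tcp [ 506.43 -272.32  195.01] F [-0.81  0.49 -3.62] Mo [ 0.07  0.03 -0.06]
boss top in tool frame: x -22.98424369105613 rect yz ((0.12819862365722656, -0.9373979568481445), (26.412031173706055, 27.986780166625977), 89.17382049560547) n 5558
```

```bash
sed -i 's/    return o/    mm=m\&(abs(q[...,0]-np.median(P[:,0]))<2.5)\&(q[...,0]<np.median(P[:,0])+1.5);Q=q[mm];print("tight",Q.mean(0),np.percentile(Q[:,1],[1,99]),np.percentile(Q[:,2],[1,50,99]));\n    for a in range(-18,20,2):\n        k=m\&(abs(q[...,2]-a)<1)\&(abs(q[...,1])<9)\n        print(a,k.sum(),np.median(q[k][:,0]) if k.sum() else 0,end="; ")\n    return o/' held.py
python3 -c "
from held import *
held('w6')"
```

```text
tool yaw 8.61408422164508 tcp [ 505.29 -271.52  193.29] F [-0.37  0.47 -4.71] Mo [0.06 0.01 0.01]
boss top in tool frame: x -22.99070527317738 rect yz ((0.004876136779785156, -0.9927234649658203), (26.39072036743164, 27.981191635131836), 89.97801971435547) n 5589
tight [-22.9    0.99  -2.47] [-11.22  12.67] [-13.3   -2.73   9.8 ]
-18 164 20.497170073062502; -16 193 19.094951568298708; -14 2182 -4.627520196043857; -12 482 -22.437242713721478; -10 289 -23.04287156480603; -8 307 -22.999876501282557; -6 286 -23.01568950433966; -4 298 -23.03035523279089; -2 285 -22.979036602831968; 0 284 -22.957368642159672; 2 272 -22.90131646429458; 4 274 -22.916185359659494; 6 273 -22.889206850583566; 8 247 -22.851218891763175; 10 101 -22.382463436818735; 12 0 0; 14 0 0; 16 0 0; 18 0 0;
```

```bash
python3 -m crank '[0,-0.5,0.3,-1,4, 0,-0.5,0.7,-2.4,10, 0,-0.5,1.1,-3.8,20.1, 0,-0.5,1.62,-5.2,20.1, 0,-0.5,1.62,-5.87,20.1, 0,-0.5,1.62,-5.87,20.1, 0,-0.5,1.62,-5.87,20.1, 0,-0.5,1.62,-5.87,20.1]'; python3 -c "
from held import *
held('w7')
im,d=r.capture('top');save('t1',im)
im,d=r.capture('side');save('s1',im)"
```

```text
clock: 7.38
ee_pos: [534.5, -31.0, 213.6]
tcp_rot: [-1.313, 1.57, -3.085]
force: [0.3, -0.7, -3.3]
opening: 22.8
tool yaw -11.564483877838502 tcp [534.54 -31.   213.58] F [ 0.33 -0.68 -3.28] Mo [ 0.05 -0.02  0.03]
boss top in tool frame: x -22.988651807319606 rect yz ((0.024275779724121094, -1.404815673828125), (26.108604431152344, 27.971763610839844), 89.8636245727539) n 5529
tight [-22.9    1.13  -2.81] [-11.34  12.85] [-13.65  -3.04   9.49]
-18 198 20.326367191639832; -16 202 19.127983967210596; -14 2314 -6.40567544207761; -12 356 -22.786429168919938; -10 305 -23.030061082413784; -8 294 -23.0347487413407; -6 287 -22.996795833180506; -4 280 -22.954659048317726; -2 290 -22.88927447360937; 0 278 -22.977307810372775; 2 285 -22.956012834495098; 4 266 -22.86952128559075; 6 273 -22.937910921794355; 8 228 -22.858873788393606; 10 76 -22.135432355468037; 12 0 0; 14 0 0; 16 0 0; 18 0 0;
```

View pics/w7.png

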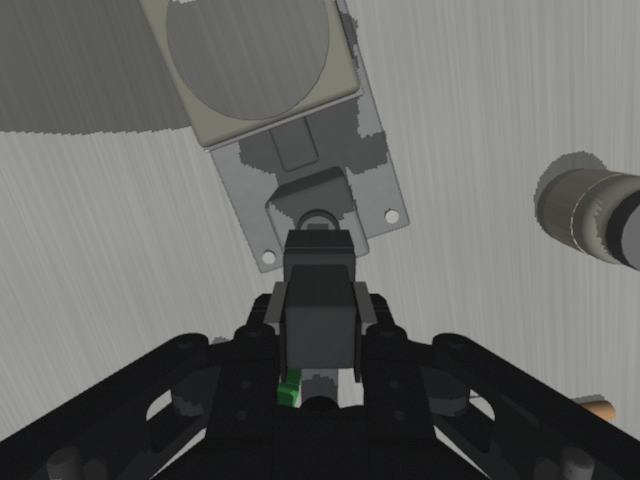

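```bash
python3 -m crank '[0,0.3,0,-0.025,0, 0,0.6,0,-0.025,0, 0,0.6,0,-0.025,0]'; python3 -c "
from held import *
o=held('w8');o=r.get_obs();print(o['ee_pos'],o['force'])"; python3 -m crank '[0,0.08,0,0,0, 0,0.15,0,0,0, 0,0.15,0,0,0]'
```

```text
clock: 7.9
ee_pos: [533.4, -28.8, 188.2]
tcp_rot: [-1.532, 1.567, 2.98]
force: [-0.0, -0.9, -3.4]
opening: 23.0
tool yaw -11.48182794242088 tcp [533.38 -28.83 188.23] F [-0.03 -0.92 -3.39] Mo [0.06 0.01 0.02]
boss top in tool frame: x -22.998223974684876 rect yz ((0.0253753662109375, -1.6479606628417969), (27.954328536987305, 26.350406646728516), 0.03410044312477112) n 5547
tight [-22.9    1.11  -2.86] [-11.67  12.85] [-13.65  -3.1    9.55]
-18 209 20.334420539512603; -16 191 18.959493427218618; -14 2323 -6.20533768889542; -12 356 -22.7517613130281; -10 300 -23.048036220733174; -8 308 -23.061127133757267; -6 285 -23.032565529854647; -4 284 -22.962134681505532; -2 278 -23.002390793330164; 0 289 -22.983662314320057; 2 269 -22.939069991186148; 4 282 -22.881397489011302; 6 270 -22.998089749355948; 8 229 -22.78650346356824; 10 72 -22.055762929717382; 12 0 0; 14 0 0; 16 0 0; 18 0 0; [534.08 -28.91 189.11] [ 0.24 -0.67 -3.86]
clock: 8.32
ee_pos: [534.9, -29.0, 184.2]
tcp_rot: [-1.518, 1.571, 2.994]
force: [0.1, -0.5, -3.8]
opening: 22.9
```

View pics/w8.png

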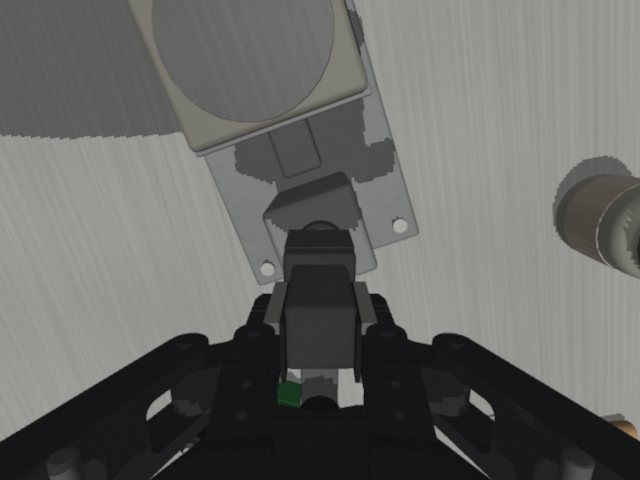

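```bash
python3 -m crank '[0,0.08,0,0,0, 0,0.16,0,0,0, 0,0.16,0,0,0]'; python3 -m crank '[0,0.05,0,0,0, 0,0.1,0,0,0, 0,0.1,0,0,0]'
```

```text
clock: 8.7
ee_pos: [534.8, -29.5, 177.5]
tcp_rot: [-0.186, 1.569, -1.957]
force: [-0.9, -2.4, -4.1]
opening: 23.0
clock: 9.07
ee_pos: [534.9, -29.5, 173.7]
tcp_rot: [-0.174, 1.57, -1.946]
force: [-0.5, -3.2, -3.6]
opening: 23.2
```

```bash
python3 -m crank '[0,0.05,0,0.02,0, 0,0.1,0,0.02,0, 0,0.1,0,0.02,0]'; python3 -m crank '[0,0.05,0,0,0, 0,0.1,0,0,0, 0,0.1,0,0,0]'
```

```text
clock: 9.45
ee_pos: [534.8, -29.7, 169.5]
tcp_rot: [-2.589, 1.57, 1.923]
force: [-1.6, -2.3, -4.0]
opening: 23.2
clock: 9.82
ee_pos: [534.7, -29.6, 165.5]
tcp_rot: [-2.34, 1.57, 2.172]
force: [-0.8, -2.0, -4.2]
opening: 23.2
```

```bash
python3 -m crank '[0,0.03,0,0,0, 0,0.05,0,0,0, 0,0.05,0,0,0]'; python3 -m crank '[0,0.02,0,0,0, 0,0.03,0,0,0, 0,0.03,0,0,0]'
```

```text
clock: 10.2
ee_pos: [534.9, -29.7, 165.2]
tcp_rot: [2.306, 1.57, 0.535]
force: [-4.8, -1.2, 5.7]
opening: 22.9
clock: 10.58
ee_pos: [534.9, -29.7, 165.1]
tcp_rot: [1.904, 1.57, 0.133]
force: [-6.8, 0.4, 11.0]
opening: 23.1
```

```bash
python3 -m crank '[50,-0.02,0,0,0, 50,-0.02,0,0,0, 50,-0.02,0,0,0, 50,-0.02,0,0,0]'; python3 -m crank '[50,-0.6,0,0,0, 50,-1.2,0,0,0, 50,-1.5,0,0,0, 50,-1.5,0,0,0]' ; python3 - <<'E'
from h import *
np.set_printoptions(precision=2,suppress=True)
from scipy.spatial.transform import Rotation as R
o=r.get_obs();print(o['ee_pos'],o['joints'],o['force']);M=R.from_euler('xyz',o['tcp_rot']).as_matrix()
cp=r.camera_params('wrist')
im,d=r.capture('wrist'); save('w9',im)
for q in('boss','grip'):
    for k in r.landmark_of('wrist',q)[:2]: 
        u,v=k['position'];print(q,k, px2w('wrist',u,v,d[int(v),int(u)],cp))
v,u=np.mgrid[0:480,0:640]
p=(np.stack([(u-cp['cx'])*d/cp['fx'],(v-cp['cy'])*d/cp['fy'],d,np.ones_like(d)],-1)@np.linalg.inv(cp['extrinsics']).T)[...,:3]
m=(d>0)&(np.hypot(p[...,0]-534,p[...,1]+29)<20)&(abs(p[...,2]-187)<4);P=p[m];print('boss',np.median(P[:,2]),cv2.minAreaRect(P[:,:2].astype(np.float32)))
m=(d>0)&(np.hypot(p[...,0]-521,p[...,1]+92)<20)&(abs(p[...,2]-192)<4);P=p[m]
if len(P):print('grip',np.median(P[:,2]),cv2.minAreaRect(P[:,:2].astype(np.float32)))
for c in('side','top'):
    im,d=r.capture(c);save(c+'2',im);np.save(c+'2d.npy',d)
E
```

```text
clock: 11.08
ee_pos: [535.0, -29.8, 163.3]
tcp_rot: [3.109, 1.571, 1.338]
force: [0.0, -1.1, 0.5]
opening: 42.8
clock: 11.58
ee_pos: [535.6, -29.9, 224.3]
tcp_rot: [1.634, 1.569, -0.138]
force: [0.9, -0.8, -1.5]
opening: 42.5
[535.56 -29.95 224.25] [-0.18  0.13 -0.25  1.19  0.    1.59] [ 0.86 -0.83 -1.53]
boss {'position': [320.9, 277.2], 'confidence': 0.84} [537.41 -29.09 191.05]
boss {'position': [277.8, 411.6], 'confidence': 0.57} [529.15 -19.55 288.32]
grip {'position': [317.3, 374.0], 'confidence': 0.63} [522.64 -91.99 176.51]
boss 188.89696732704428 ((534.6589965820312, -37.54683303833008), (23.321531295776367, 24.02132225036621), 78.42323303222656)
grip 189.47840723388273 ((521.50146484375, -102.44391632080078), (7.283529758453369, 7.5854973793029785), 78.2855453491211)
```

View pics/w9.png

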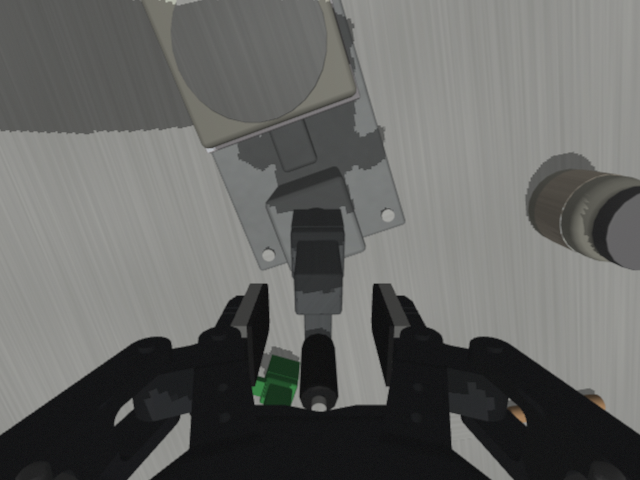

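View pics/side2.png

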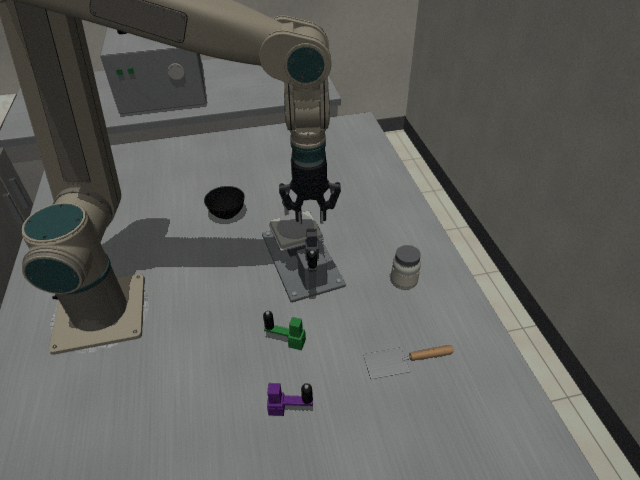

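```bash
python3 - <<'E'
from h import *
np.set_printoptions(precision=2,suppress=True)
o=r.get_obs();print(o['ee_pos'])
cp=r.camera_params('wrist')
print(np.linalg.inv(cp['extrinsics'])[:3,3])
im,d=r.capture('wrist'); save('w10',im)
v,u=np.mgrid[0:480,0:640]
p=(np.stack([(u-cp['cx'])*d/cp['fx'],(v-cp['cy'])*d/cp['fy'],d,np.ones_like(d)],-1)@np.linalg.inv(cp['extrinsics']).T)[...,:3]
for row in range(205,410,6): print(row,p[row,319],d[row,319])
m=(d>0)&(u>300)&(u<335)&(v>290)&(v<312)
P=p[m];A=np.c_[P[:,:2],np.ones(len(P))];print(np.linalg.lstsq(A,P[:,2],rcond=None)[0])
E
```

```text
[534.08 -29.7  222.35]
[549.24  37.6  355.1 ]
205 [537.88 -12.    96.36] 262.78543
211 [537.83 -12.65 113.61] 246.37042
217 [537.55 -14.23 124.35] 236.4771
223 [537.36 -15.43 135.35] 226.23166
229 [537.12 -16.8  144.36] 217.94135
235 [536.62 -19.37 148.04] 215.12004
241 [536.19 -21.56 152.7 ] 211.24803
247 [535.92 -23.04 159.22] 205.39096
253 [535.75 -24.03 166.67] 198.50127
259 [535.64 -24.77 174.15] 191.5087
265 [535.47 -25.74 180.36] 185.80128
271 [535.35 -26.46 186.72] 179.88426
277 [535.09 -27.83 190.94] 176.20454
283 [534.34 -31.46 189.43] 178.67627
289 [533.76 -34.3  189.94] 178.97493
295 [533.01 -37.94 188.72] 181.17157
301 [532.39 -41.01 188.86] 181.8946
307 [531.76 -44.11 188.98] 182.64034
313 [530.84 -48.53 186.57] 186.19125
319 [524.94 -76.34 140.32] 238.45114
325 [523.89 -81.44 138.69] 241.45206
331 [523.11 -85.3  139.43] 241.81406
337 [522.89 -86.49 144.72] 237.05989
343 [522.66 -87.74 149.62] 232.68848
349 [522.54 -88.43 155.17] 227.54225
355 [522.51 -88.7  161.09] 221.92667
361 [522.36 -89.56 165.81] 217.6237
367 [522.28 -90.09 170.78] 212.98524
373 [522.07 -91.19 174.71] 209.51157
379 [522.1  -91.16 180.02] 204.39285
385 [521.84 -92.5  183.25] 201.66338
391 [521.42 -94.62 185.36] 200.22363
397 [520.46 -99.3  184.21] 202.63385
403 [520.45 -99.44 188.68] 198.38013
409 [ 520.   -101.67  190.48] 197.26903
[  0.03   0.15 180.97]
```

```bash
cat > hh.py <<'E'
from h import *
np.set_printoptions(precision=1,suppress=True,linewidth=200)
def wpts(c,d):
    cp=r.camera_params(c);v,u=np.mgrid[0:480,0:640]
    return (np.stack([(u-cp['cx'])*d/cp['fx'],(v-cp['cy'])*d/cp['fy'],d,np.ones_like(d)],-1)@np.linalg.inv(cp['extrinsics']).T)[...,:3]
E
python3 - <<'E'
from hh import *
for c in('top','side'):
    d=np.load(c+'0d.npy');p=wpts(c,d)
    m=(np.hypot(p[...,0]-518,p[...,1]-99)<40)&(p[...,2]>80)&(p[...,2]<110)
    print(c,'pan',m.sum(),np.median(p[m][:,2]),p[m].mean(0))
    if c=='top':
        for v in range(254,274): print(v,p[v,220:256,2].round(0).astype(int))
        print(p[263,244],p[263,232])
im=cv2.imread('pics/top0.png');cv2.imwrite('pics/mz.png',cv2.resize(im[245:285,215:265],None,fx=12,fy=12,interpolation=cv2.INTER_CUBIC))
im=cv2.imread('pics/side0.png');cv2.imwrite('pics/mz2.png',cv2.resize(im[180:260,250:340],None,fx=7,fy=7,interpolation=cv2.INTER_CUBIC))
E
```

```text
top pan 1195 94.85740462995454 [517.8  98.9  94.9]
254 [-1  0  5  1 -3  3  0 -2  3  3 13 14 14 16  9 14 12 16 11 12 15 12 11 12 14 72 89 88 96 97 96 92 96 95 96 96]
255 [ 0  1  4 -1  3  1  3  1  2  2  2 13 12 13 13 15 12 19 10 13 13 16 16 15 14 71 87 90 94 93 96 95 96 95 96 95]
256 [ 2  1 -1  0  2 -2  1  0 -2  2  0 10 10 13 17 12 10 16 13 11 15 12 18 14 15 75 91 90 96 95 95 93 94 95 92 93]
257 [   3    0   -1    1    1    0    1   -2    1    0    4   14   11   14   11   15   14   13   15   16   13   13   15   13   11 1099   88   87   92   96   96   92   97   97   94   92]
258 [  1  -4  -2   4   0   4   4 142 142 138 141  14 120 121 118  15  13  13  14   9  13 120 120  14  16  18  87  94  95  96  98  95  96  95  93  97]
259 [  0  -1   1   1  -1   1 142 143 140 143 140 133 117 113 115 119 119 118 117 115 118 115 120 117  11  14  87  93  95  93  92  94  93  94  95  96]
260 [  3  -2   2   0   2   2 140 141 146 138 142 133 122 116 117 118 116 118 118 120 117 118 119 118  15  12  88  94  94  94  92  96  92  97  97  93]
261 [   2    2    1    3    4    1  143  140  143  142  141  136  122  
[... 1233 characters left out ...]
 3  0 10 73 73 69 69 65 59 44 29 13 11 12 12 13 14 74 90 93 95 95 95 97 98 94 93]
270 [ 2  5  3  0  3  2  4  0  0  1 -1 12 14 60 56 57 58 52 43 31 13 10 17 11 11 13 73 90 90 95 96 93 94 96 92 96]
271 [ 1  2  2  1  4  1  1  5  1  0 -4 -1 13 11 52 45 46 46 47 32 16 17 16 15 14 11 72 87 90 95 96 93 93 95 93 99]
272 [ 2  0 -2  4  2  3  4  0  0  1 -1 -1 13 11 12 37 36 36 32 30 15 11 13 15 12 11 15 89 90 91 95 96 95 94 98 98]
273 [   3    0    2    3    1    1    0    4    1   -1    1   -4   16 1099   13   13   21   22   23   21   17   16   10   16   13   14   10   90   91   93   96   94   97   91   92   95]
[526.8 168.3   8.6] [504.2 174.1 126.9]
side pan 466 93.61314263728315 [517.9  98.5  93.6]
```

View pics/mz.png

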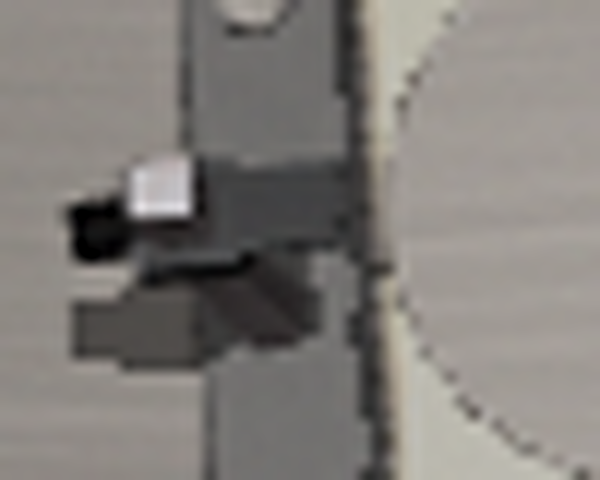

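View pics/mz2.png

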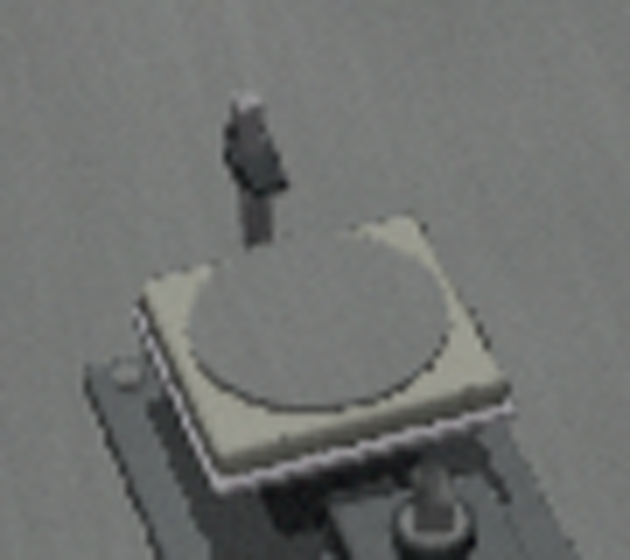

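```bash
cat >> hh.py <<'E'
def diff(files):
    for d in files:
        p=wpts('top',d);mk=p[259:265,234:243,2];pn=(np.hypot(p[...,0]-518,p[...,1]-99)<44)&(p[...,2]>80)&(p[...,2]<130)
        a=p[pn][:,2];a=a[abs(a-np.median(a))<6]
        print('mark',np.median(mk),mk[abs(mk-np.median(mk))<4].mean(),'pan',a.mean(),len(a),'diff',mk[abs(mk-np.median(mk))<4].mean()-a.mean())
E
python3 -c "
from hh import *
diff([np.load('top0d.npy'),np.load('top2d.npy')])"
python3 -m crank '[50,0,0.01,1.5,0, 50,0,0.01,1.78,0, 50,0.5,0.01,1.78,0, 50,1.1,0.01,1.78,0, 50,1.55,0.01,1.78,0, 50,1.55,0.01,1.78,0]'
python3 -c "
from hh import *
print(r.get_obs()['ee_pos'],r.get_obs()['force'])
im,d=r.capture('wrist');save('w11',im)"
```

```text
mark 118.231139874203 118.05930336519731 pan 94.86891531886039 1443 diff 23.19038804633692
mark 117.32320007672331 117.5637710472382 pan 94.94729161679456 786 diff 22.616479430443647
clock: 12.62
ee_pos: [519.4, -98.9, 159.6]
tcp_rot: [-1.753, 1.566, 2.759]
force: [-0.2, 0.3, 0.2]
opening: 42.5
[519.4 -98.9 159.6] [-0.2  0.3  0.2]
```

View pics/w11.png

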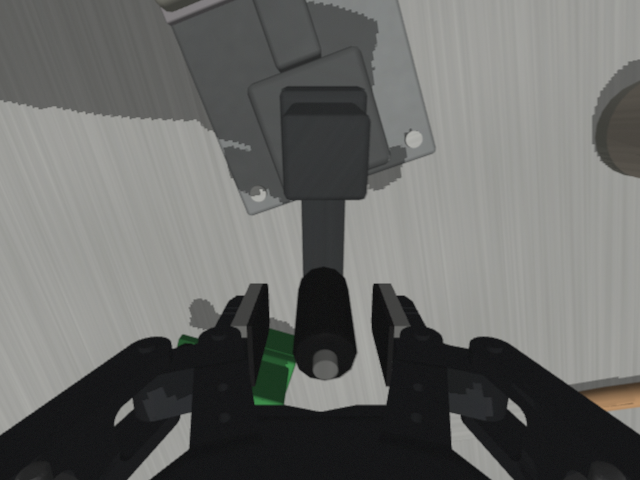

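The grip stands between the pads, at about (325,320), and the crank leans a few degrees toward it. I'll grip it, then ease it up level.

```bash
python3 -m crank '[0,0,0,0,0, 0,0,0,0,0, 0,0,0,0,0, 0,0,0,0,0, 0,0,0,0,0]' 40; python3 -m crank '[0,-0.07,0,-0.06,0, 0,-0.12,0,-0.13,0, 0,-0.12,0,-0.13,0]'
python3 -c "
from hh import *
o=r.get_obs();print(o['ee_pos'],o['force'],o['moment'])
im,d=r.capture('wrist');save('w12',im);p=wpts('wrist',d);np.save('w12d.npy',d)
for row in range(60,300,8): print(row,p[row,325])
"
```

```text
clock: 13.3
ee_pos: [521.7, -100.0, 162.2]
tcp_rot: [1.384, 1.569, -0.388]
force: [0.3, -1.7, 2.5]
opening: 21.1
clock: 13.68
ee_pos: [521.5, -95.7, 166.2]
tcp_rot: [-0.24, 1.567, -2.011]
force: [-1.2, -5.9, -0.5]
opening: 21.1
[521.5 -95.7 166.2] [-1.2 -5.9 -0.5] [-1.5  0.3  0. ]
60 [549.1  17.   13.1]
68 [544.8   0.3  96.5]
76 [544.   -3.4  96.4]
84 [543.3  -7.1  97. ]
92 [542.6 -10.6  94.9]
100 [540.5 -17.9 147.8]
108 [539.3 -22.1 176.6]
116 [538.6 -24.8 189.7]
124 [538.2 -26.9 189.8]
132 [537.7 -29.  189.7]
140 [537.3 -31.2 189.9]
148 [536.9 -33.3 190.3]
156 [536.4 -35.6 189.2]
164 [536.  -37.9 188.3]
172 [535.5 -40.1 189. ]
180 [535.1 -42.5 187.6]
188 [534.6 -44.8 187.9]
196 [533.1 -54.9 144. ]
204 [536.6 -27.9 298.6]
212 [531.8 -61.8 142.8]
220 [531.1 -65.2 143.2]
228 [530.4 -68.5 143.8]
236 [529.6 -72.4 142.5]
244 [528.9 -75.9 142.8]
252 [528.2 -79.8 142. ]
260 [527.4 -83.7 141.5]
268 [527.  -85.4 147. ]
276 [526.9 -85.5 155.7]
284 [526.6 -86.4 161.9]
292 [526.4 -87.3 167.3]
```

View pics/w12.png

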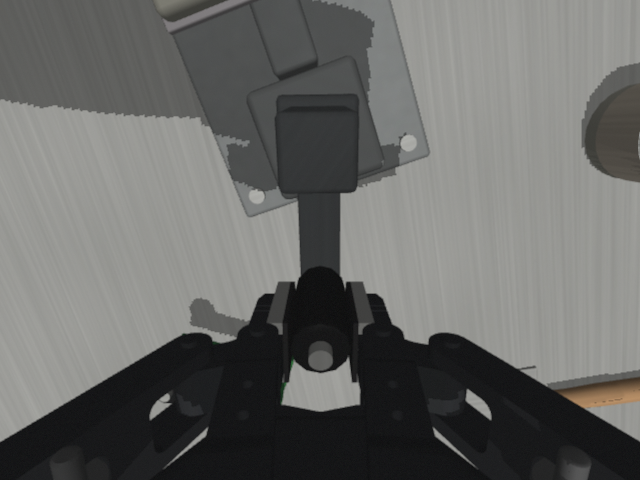

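```bash
python3 -m crank '[0,-0.06,0,-0.03,0, 0,-0.12,0,-0.06,0, 0,-0.12,0,-0.06,0]'
python3 -c "
from hh import *
o=r.get_obs();print(o['ee_pos'],o['force'],o['moment'])
im,d=r.capture('wrist');save('w13',im);p=wpts('wrist',d)
for row in list(range(100,190,10))+list(range(210,290,8)): print(row,p[row,318])
"
```

```text
clock: 14.1
ee_pos: [522.0, -91.6, 170.5]
tcp_rot: [-2.166, 1.569, 2.347]
force: [-0.8, -1.3, -3.9]
opening: 20.9
[522.  -91.6 170.5] [-0.8 -1.3 -3.9] [-0.6  0.2  0. ]
100 [538.8  -9.   96. ]
110 [537.5 -18.6 189.1]
120 [536.9 -21.3 189.5]
130 [536.4 -24.1 188.9]
140 [535.8 -26.9 189.5]
150 [535.2 -29.7 189.3]
160 [534.6 -32.6 188.8]
170 [534.  -35.6 188.8]
180 [533.4 -38.4 190.1]
210 [529.4 -56.8 144.6]
218 [528.6 -60.4 144.2]
226 [527.9 -63.7 144.9]
234 [527.3 -67.1 145.8]
242 [526.4 -71.1 144.5]
250 [525.7 -74.5 145.2]
258 [524.9 -78.5 144.4]
266 [524.2 -82.  145.1]
274 [524.3 -82.  154.9]
282 [524.3 -82.3 162.8]
```

```bash
python3 -m crank '[0,0.02,-0.421,-0.055,0, 0,0.02,-0.812,-0.218,0, 0,0.02,-1.149,-0.476,0, 0,0.02,-1.407,-0.812,0]'
python3 -c "
from hh import *
o=r.get_obs();print(o['ee_pos'],o['force'],o['moment'])
im,d=r.capture('wrist');save('w14',im);im,d=r.capture('side');save('s14',im);im,d=r.capture('top');save('t14',im);diff([d])
"
```

```text
clock: 14.65
ee_pos: [472.4, -49.9, 171.3]
tcp_rot: [0.158, 1.567, -1.614]
force: [-1.4, -4.6, 0.3]
opening: 20.8
[472.4 -49.9 171.3] [-1.4 -4.6  0.3] [-1.2  0.1  0. ]
mark 117.52183431327603 117.60346572152169 pan 96.46004297059396 1451 diff 21.143422750927726
```

View pics/w14.png

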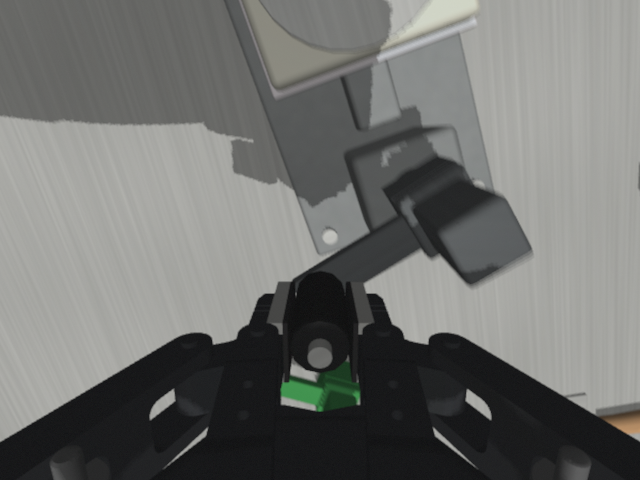

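View pics/s14.png

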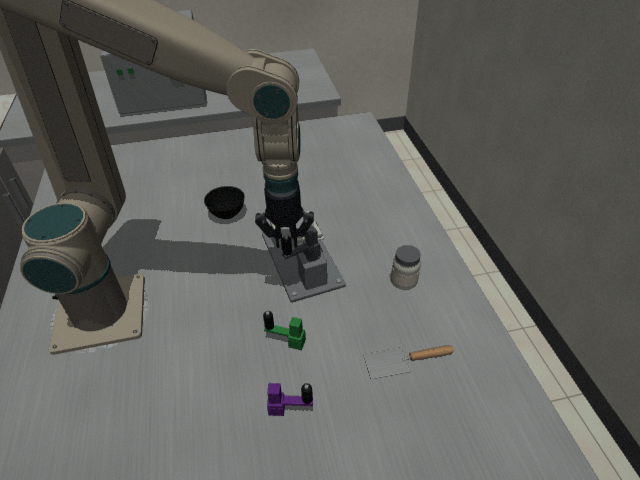

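```bash
python3 -m crank '[0,0,-0.163,-0.392,0, 0,0,-0.218,-0.812,0, 0,0,-0.163,-1.233,0, 0,0,0,-1.625,0, 0,0,0.258,-1.962,0, 0,0,0.595,-2.22,0, 0,0,0.987,-2.382,0, 0,0,1.407,-2.438,0]'
python3 -c "
from hh import *
o=r.get_obs();print(o['force'],o['moment'])
im,d=r.capture('wrist');save('w15',im);im,d=r.capture('top');save('t15',im);diff([d])
"
```

```text
clock: 15.8
ee_pos: [548.1, 37.1, 171.5]
tcp_rot: [-2.763, 1.566, 1.751]
force: [-4.3, 0.5, 4.1]
opening: 21.0
[-4.3  0.5  4.1] [-0.2  0.9 -0. ]
mark 670.4537055098509 670.5208014177273 pan nan 0 diff nan
  return _methods._mean(a, axis=axis, dtype=dtype,
  ret = ret.dtype.type(ret / rcount)
hh.py:10: RuntimeWarning: Mean of empty slice.
  print('mark',np.median(mk),mk[abs(mk-np.median(mk))<4].mean(),'pan',a.mean(),len(a),'diff',mk[abs(mk-np.median(mk))<4].mean()-a.mean())
```

View pics/w15.png

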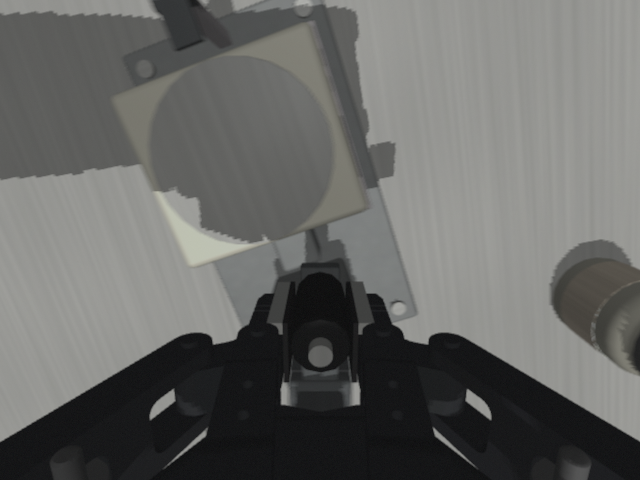

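View pics/t15.png

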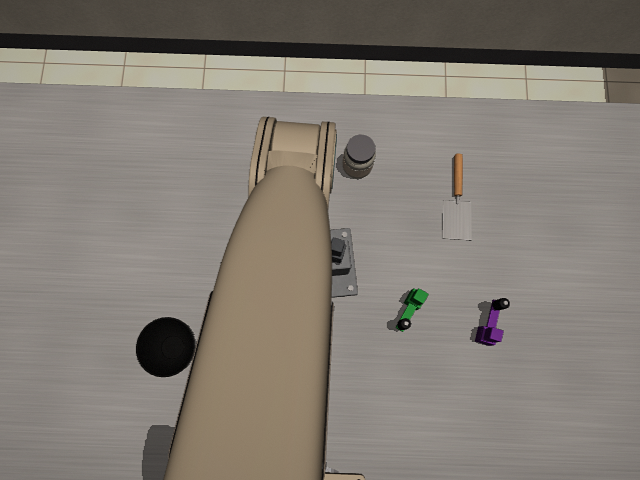

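```bash
python3 -m crank '[0,0,0.421,0.055,0, 0,0,0.812,0.218,0, 0,0,1.149,0.476,0, 0,0,1.407,0.812,0, 0,0,1.57,1.204,0, 0,0,1.625,1.625,0, 0,0,1.57,2.046,0, 0,0,1.407,2.438,0]'
python3 -c "
from hh import *
o=r.get_obs();print(o['force'],o['moment'])
im,d=r.capture('wrist');save('w16',im)
"
```

```text
clock: 16.9
ee_pos: [583.5, -70.4, 170.0]
tcp_rot: [-2.924, 1.565, 1.589]
force: [-1.6, 5.5, 1.6]
opening: 20.9
[-1.6  5.5  1.6] [1.6 0.6 0. ]
```

View pics/w16.png

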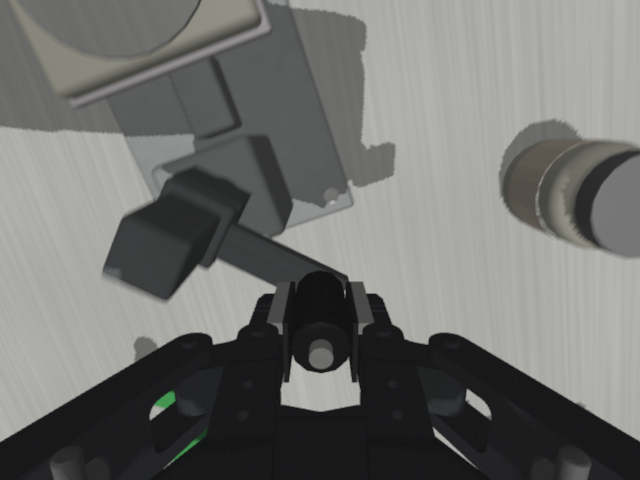

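```bash
python3 -m crank '[0,0,-0.258,0.337,0, 0,0,-0.595,0.595,0, 0,0,-0.986,0.757,0, 0,0,-1.407,0.812,0, 0,0,-1.828,0.757,0, 0,0,-2.22,0.595,0, 0,0,-2.556,0.337,0, 0,0,-2.814,0,0]'
python3 -c "
from hh import *
o=r.get_obs();print(o['force'],o['moment'])
im,d=r.capture('wrist');save('w17',im)
im,d=r.capture('top');save('t17',im);diff([d]);im,d=r.capture('side');save('s17',im)
"
```

```text
clock: 17.95
ee_pos: [472.7, -49.8, 170.9]
tcp_rot: [-0.067, 1.567, -1.839]
force: [-0.2, -4.5, 2.8]
opening: 20.8
[-0.2 -4.5  2.8] [-1.  -0.4  0. ]
mark 117.86173783268288 117.8168696835351 pan 108.45580438858151 1487 diff 9.36106529495359
```

View pics/w17.png

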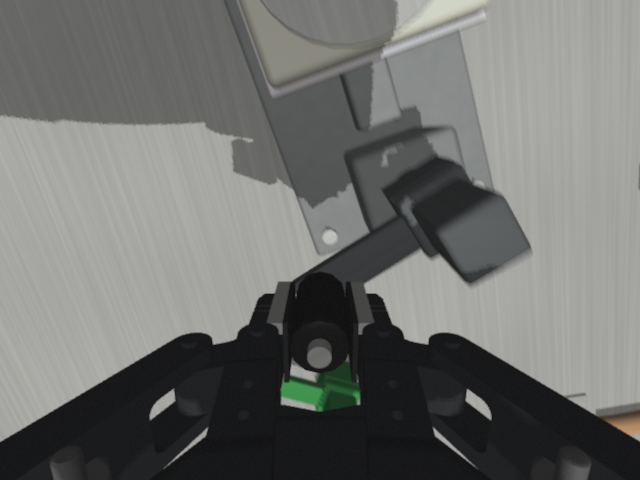

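View pics/t17.png

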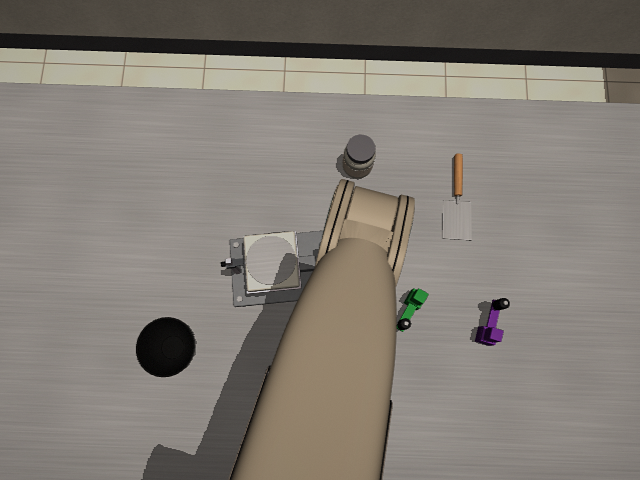

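```bash
python3 -m crank '[0,0,-0.163,-0.392,0, 0,0,-0.218,-0.812,0, 0,0,-0.163,-1.233,0, 0,0,0,-1.625,0, 0,0,0.258,-1.962,0, 0,0,0.595,-2.22,0, 0,0,0.987,-2.382,0, 0,0,1.407,-2.438,0]'
python3 -c "
from hh import *
o=r.get_obs();print(o['force'],o['moment'])
np.save('w18cp.npy',r.camera_params('wrist'),allow_pickle=True)
im,d=r.capture('wrist');save('w18',im);np.save('w18d.npy',d)
"
```

```text
clock: 19.1
ee_pos: [547.0, 37.5, 170.8]
tcp_rot: [-2.175, 1.565, 2.34]
force: [-4.2, 2.4, 7.1]
opening: 20.9
[-4.2  2.4  7.1] [0.1 1.  0. ]
```

View pics/w18.png

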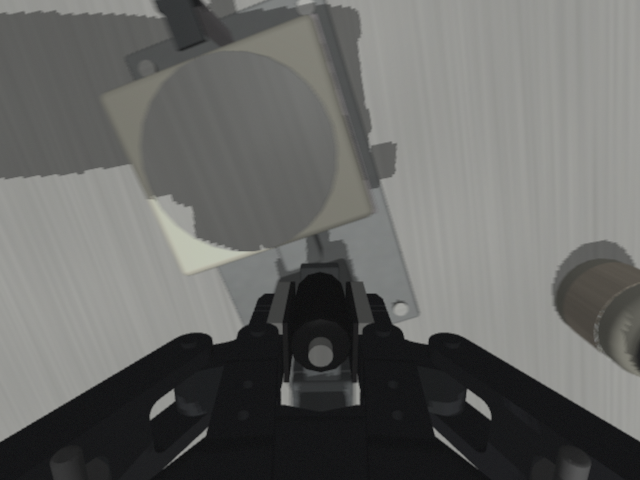

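```bash
python3 - <<'E'
from hh import *
d=np.load('w18d.npy');cp=np.load('w18cp.npy',allow_pickle=True).item()
v,u=np.mgrid[0:480,0:640]
p=(np.stack([(u-cp['cx'])*d/cp['fx'],(v-cp['cy'])*d/cp['fy'],d,np.ones_like(d)],-1)@np.linalg.inv(cp['extrinsics']).T)[...,:3]
m=(np.hypot(u-238,v-150)<85)
P=p[m];A=np.c_[P[:,:2],np.ones(len(P))];k=np.linalg.lstsq(A,P[:,2],rcond=None)[0];print(k,P.mean(0),P[:,2].std())
for row in range(0,52,3): print(row,p[row,155:215:4,2].round(0).astype(int))
m=(v<46)&(u>150)&(u<215)&(p[...,2]>105)&(p[...,2]<130);Q=p[m]
print(Q.mean(0),len(Q),(Q[:,2]-np.c_[Q[:,:2],np.ones(len(Q))]@k).mean(),Q[:,1].min(),Q[:,1].max())
for y0 in range(146,190,4):
    s=Q[(Q[:,1]>=y0)&(Q[:,1]<y0+4)]
    if len(s):print(y0,len(s),s[:,2].mean(),np.median(s[:,2]),s[:,0].min(),s[:,0].max())
E
```

```text
[ 0.1 -0.  73.7] [519.3 103.3 113.1] 12.643636281186375
0 [118 118 117 117 118 117 118 118 119 114 112  80   1   1   0]
3 [118 304 118 118 116 117 118 118 118 111 109  83   1   2   0]
6 [118 117 118 118 118 117 120 118 117 117  94  87  76   1   0]
9 [117 119 118 118 116 119 117 117 120 117  93  88  77  65   2]
12 [  2 117 118 118 118 118 118 118 118 119  90  87  82  69  56]
15 [  1   1 116 116 118 118 119 120 119 118  87  84  80  73  61]
18 [  1   1 117 118 117 118 119 117 117 118 116  80  77  76  63]
21 [  1   0 118 118 119 117 117 116 117 118 118  76  74  71  66]
24 [  1   1   1 118 118 117 119 117 118 117 118  72  70  69  65]
27 [  1   0   1 118 118 117 120 117 118 118 116 116  66  62  62]
30 [  0   2   1 119 118 119 117 118 117 118 118 118  60  59  56]
33 [  1   2   2   1 117 118 118 118 118 118 118 116  56  54  50]
36 [  1   1   2   0 117 119 118 117 117 118 118 119 115  49  46]
39 [  2   0   0  12 118 117 117 117 117 117 119 118 116  13  41]
42 [  1  12  12  13 118 118 118 118 119 118 118 115  13  12  11]
45 [ 13  13  14  13  13 117 118 117 116 115  13  13  13  13  12]
48 [ 13  15  13  13  13 117 118 114  14  12  13  14  13  13  14]
51 [ 14  13  13  14  13  13  12  14  14  13  12  12  12 103 106]
[509.1 163.8 117.5] 1657 5.2198038344842095 153.67861704576703 174.2833727563574
150 10 117.49551764884941 117.71635057593599 508.4462036765337 512.0871100668254
154 337 117.53565829990448 117.72031206819742 502.58130012030915 517.2631286569481
158 323 117.77340973756789 117.79421144676454 502.09937326962404 516.9591182896712
162 332 117.77154040798179 117.76732644016026 501.61404337225554 516.3661588394916
166 348 117.77005515327544 117.90058155730598 499.48348090195003 515.6865353035865
170 305 116.54006782998376 117.5390025540774 498.6498056344325 516.8919415043981
174 2 116.92729350713334 116.92729350713334 499.7598062289273 501.30646320913826
```

```bash
cat > wr.py <<'E'
from hh import *
def wr(d,cp):
    v,u=np.mgrid[0:480,0:640]
    p=(np.stack([(u-cp['cx'])*d/cp['fx'],(v-cp['cy'])*d/cp['fy'],d,np.ones_like(d)],-1)@np.linalg.inv(cp['extrinsics']).T)[...,:3]
    m=(np.hypot(p[...,0]-518.3,p[...,1]-99)<46)&(abs(p[...,2]-110)<20)&(v<330);P=p[m];P=P[abs(P[:,2]-np.median(P[:,2]))<4]
    A=np.c_[P[:,:2],np.ones(len(P))];k=np.linalg.lstsq(A,P[:,2],rcond=None)[0]
    m=(p[...,1]>154)&(p[...,1]<170)&(abs(p[...,0]-509.5)<6)&(abs(p[...,2]-118)<5);Q=p[m]
    if len(Q): print('mark',Q[:,2].mean(),len(Q),end=' ')
    print('pan',P[:,2].mean(),len(P),'slope*1000',k[:2]*1e3)
    if len(Q): print('diff raw',Q[:,2].mean()-P[:,2].mean(),'plane',(Q[:,2]-np.c_[Q[:,:2],np.ones(len(Q))]@k).mean())
E
python3 -c "
from wr import *
wr(np.load('w18d.npy'),np.load('w18cp.npy',allow_pickle=True).item())"
```

```text
mark 117.78509738954627 1095 pan 112.30999216718789 26423 slope*1000 [ 0.1 -0.2]
diff raw 5.47510522235838 plane 5.487824381488761
```

```bash
python3 -m crank '[0,0,0.421,0.055,0, 0,0,0.812,0.218,0, 0,0,1.149,0.476,0, 0,0,1.407,0.812,0, 0,0,1.57,1.204,0, 0,0,1.625,1.625,0, 0,0,1.57,2.046,0, 0,0,1.407,2.438,0]'
python3 -c "
from hh import *
im,d=r.capture('wrist');save('w19',im)
im,d=r.capture('top');save('t19',im);diff([d])
im,d=r.capture('top');diff([d])
o=r.get_obs();print(o['ee_pos'],o['force'],o['moment'])
"
```

```text
clock: 20.15
ee_pos: [583.1, -70.8, 169.8]
tcp_rot: [-2.543, 1.567, 1.97]
force: [-1.7, 6.2, 2.1]
opening: 20.7
mark 118.43672986584806 118.34161885114648 pan 116.47151920700661 1504 diff 1.87009964413987
mark 117.7494492637619 117.74015369923748 pan 116.42457432231487 1506 diff 1.3155793769226136
[582.3 -71.6 169.7] [-1.4  3.6  2.6] [ 1.   0.8 -0. ]
```

View pics/t19.png

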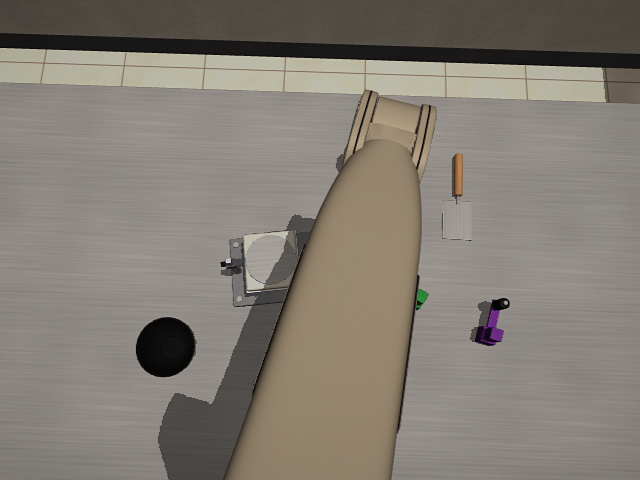

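```bash
python3 -m crank '[0,0,-0.122,0.176,0, 0,0,-0.258,0.337,0, 0,0,-0.42,0.475,0, 0,0,-0.595,0.595,0, 0,0,-0.595,0.595,0]'
python3 -c "
from hh import *
D=[r.capture('top')[1] for i in range(5)];diff(D)
diff([np.mean(D,0)])
o=r.get_obs();print(o['ee_pos'],o['force'],o['moment'])
"
```

```text
clock: 20.92
ee_pos: [555.8, -89.2, 169.7]
tcp_rot: [-3.012, 1.569, 1.5]
force: [0.3, 4.9, -0.1]
opening: 21.0
mark 118.09185375129266 117.90966955303412 pan 117.45881387525421 1512 diff 0.45085567777991287
mark 117.93329613655953 117.80731809382601 pan 117.37036573172557 1519 diff 0.43695236210044186
mark 118.12582073563698 118.15682183697669 pan 117.35850989272748 1513 diff 0.7983119442492068
mark 118.02634620256401 118.0920835597744 pan 117.45934964733482 1513 diff 0.6327339124395763
mark 118.54337131623089 118.38013947466217 pan 117.4316553597978 1514 diff 0.948484114864371
mark 118.240713307568 118.08087089495164 pan 117.40927607121907 1495 diff 0.6715948237325762
[556.  -89.1 169.7] [0.  5.5 0.3] [ 1.3 -0.   0. ]
```

```bash
python3 -m crank '[0,0,-0.126,0.063,0, 0,0,-0.257,0.119,0, 0,0,-0.257,0.119,0, 0,0,-0.257,0.119,0]'
python3 -c "
from hh import *
D=[r.capture('top')[1] for i in range(4)]
diff([np.mean(D,0)])
o=r.get_obs();print(o['ee_pos'],o['force'],o['moment'])
im,d=r.capture('wrist');save('w20',im);p=wpts('wrist',d);np.save('w20p.npy',p)
c=(534.5,-28)
m=(abs(p[...,2]-188)<4)&(np.hypot(p[...,0]-c[0],p[...,1]-c[1])<24);P=p[m];A=np.c_[P[:,:2]-c,np.ones(len(P))];print(P.mean(0),np.linalg.lstsq(A,P[:,2],rcond=None)[0]*100)
"
```

```text
clock: 21.68
ee_pos: [545.7, -91.8, 169.8]
tcp_rot: [2.747, 1.569, 0.977]
force: [1.6, 4.9, -1.2]
opening: 20.8
mark 118.0987152299694 118.02918551362578 pan 117.73069354341867 1492 diff 0.2984919702071096
[545.7 -91.8 169.7] [ 0.9  5.4 -0.5] [ 1.2 -0.4  0.1]
[534.7 -29.9 188.2] [   -1.1     1.9 18820.4]
```

View pics/w20.png

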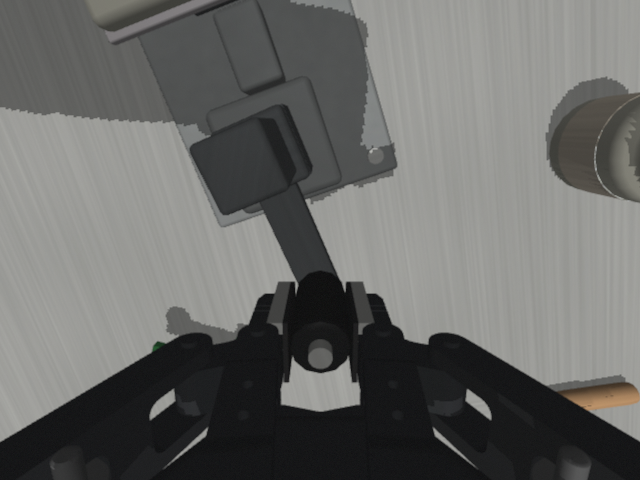

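```bash
python3 -m crank '[12,0,0,0,0, 30,0,0,0,0, 50,0,0,0,0, 50,0,0,0,0]'; python3 -m crank '[50,-0.5,0,0,0, 50,-1.2,0,0,0, 50,-1.7,0,0,0, 50,-1.7,0,-1,0, 50,-1.7,0,-2.4,0, 50,-1.7,0,-2.4,0, 50,-1.7,0,-2.4,0]'
python3 -c "
from wr import *
o=r.get_obs();print(o['ee_pos'],o['force'])
for i in range(3):
    cp=r.camera_params('wrist');im,d=r.capture('wrist');wr(d,cp)
save('w21',im);np.save('w21p.npy',wpts('wrist',d))
im,d=r.capture('side');save('s21',im);p=wpts('side',d)
m=(abs(p[...,2]-188)<8)&(np.hypot(p[...,0]-534,p[...,1]+30)<24);print(m.sum(),p[m].mean(0))
"
```

```text
clock: 22.42
ee_pos: [545.1, -93.3, 170.3]
tcp_rot: [0.045, 1.57, -1.726]
force: [1.5, -0.0, 0.4]
opening: 42.8
clock: 23.3
ee_pos: [564.1, 1.0, 238.2]
tcp_rot: [-0.03, 1.57, -1.8]
force: [-0.3, -0.1, -0.9]
opening: 43.0
[564.1   1.  238.2] [-0.3 -0.1 -0.9]
mark 117.62751153844593 215 pan 117.55238341238109 17097 slope*1000 [-0.1 -0.1]
diff raw 0.07512812606483976 plane 0.07964116010582886
mark 117.63569308348777 191 pan 117.54670889763813 17140 slope*1000 [0.5 0.2]
diff raw 0.08898418584963963 plane 0.08338515331388414
mark 117.63546055802742 189 pan 117.54791202895417 17132 slope*1000 [ 0.2 -0.2]
diff raw 0.08754852907324562 plane 0.1024747688613558
92 [533.5 -32.2 185.9]
```

View pics/w21.png

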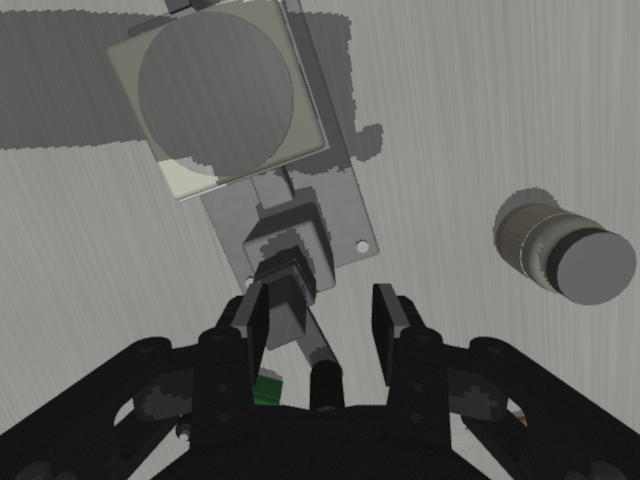

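View pics/s21.png

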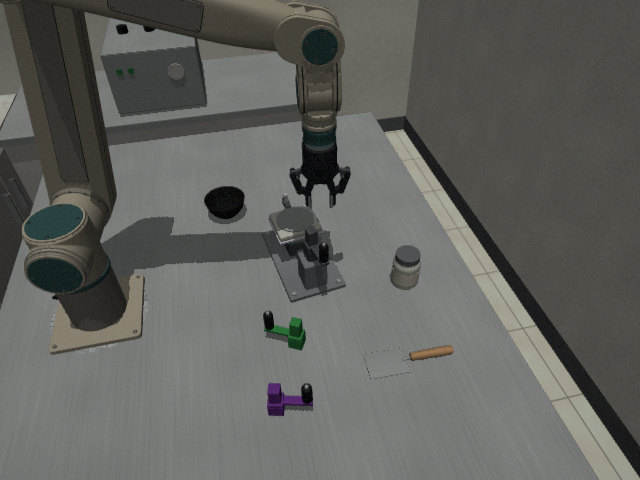

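The pan reads within 0.1–0.3 mm below the pointer. I'll move further out to see the pointer and crank whole.

```bash
python3 -m crank '[50,-1,-0.5,-1,0, 50,-1,-0.9,-2,0, 50,-1,-0.9,-2,0, 50,-1,-0.9,-2,0]'
python3 -c "
from wr import *
o=r.get_obs();print(o['ee_pos'],o['force'])
for i in range(3):
    cp=r.camera_params('wrist');im,d=r.capture('wrist');wr(d,cp)
save('w22',im);p=wpts('wrist',d)
m=(abs(p[...,2]-188)<9)&(np.hypot(p[...,0]-534.5,p[...,1]+31)<24);P=p[m];print(len(P),P.mean(0))
im,d=r.capture('top');save('t22',im);diff([d]);p=wpts('top',d)
m=(abs(p[...,2]-188)<9)&(np.hypot(p[...,0]-534.5,p[...,1]+31)<24);P=p[m];print(len(P),P.mean(0))
"
```

```text
clock: 24.0
ee_pos: [544.8, 86.0, 278.1]
tcp_rot: [-0.211, 1.57, -1.983]
force: [-0.7, 0.1, -0.7]
opening: 43.2
[544.8  86.  278.1] [-0.7  0.1 -0.7]
mark 117.86122378997372 347 pan 117.55134451701907 10084 slope*1000 [0.3 0.4]
diff raw 0.309879272954646 plane 0.2901858663000815
mark 117.87073664023873 349 pan 117.55626817465235 10105 slope*1000 [ 0.3 -0.1]
diff raw 0.31446846558638697 plane 0.32491520772758115
mark 117.9092928749919 342 pan 117.55486623351469 10102 slope*1000 [-0.1 -0.5]
diff raw 0.35442664147721814 plane 0.38144233171087827
1089 [535.7 -24.9 186.8]
mark 739.9376206377467 739.7551834115714 pan 117.72169887771223 139 diff 622.0334845338591
171 [533.8 -29.3 188.2]
```

View pics/w22.png

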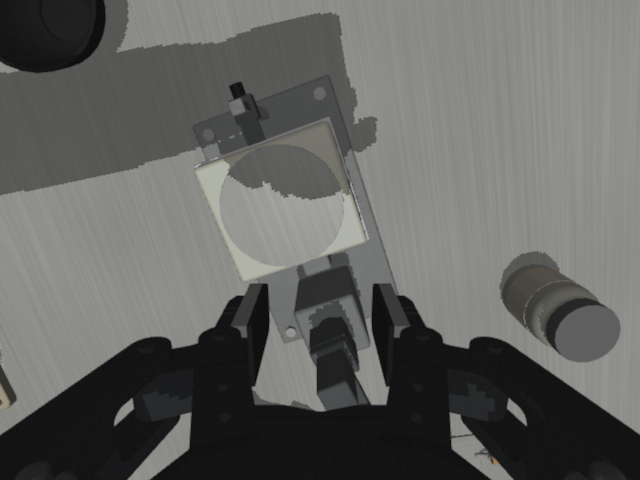

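View pics/t22.png

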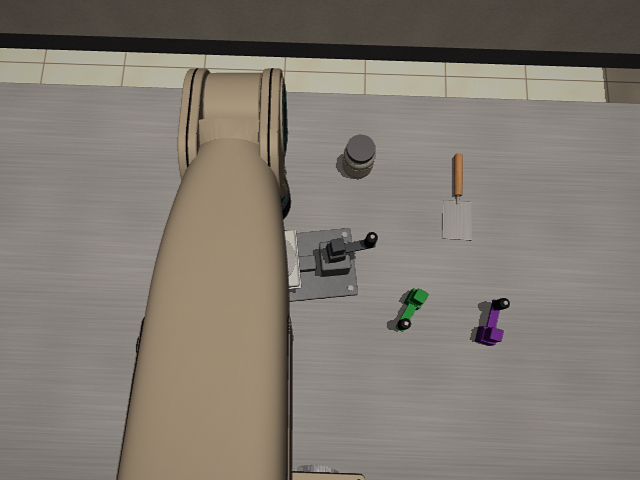

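```bash
python3 - <<'E'
from hh import *
D=[r.capture('top')[1] for _ in range(3)];p=wpts('top',np.mean(D,0))
th=np.radians(-81.5);ax=np.array([np.cos(th),np.sin(th)]);ay=np.array([-ax[1],ax[0]])
q=p[...,:2]-[534.5,-28.2];s=q@ax;t=q@ay
for a in range(-20,84,4):
    m=(abs(s-a)<2)&(abs(t)<6)&(p[...,2]>100);print(a,m.sum(),np.median(p[m][:,2]) if m.sum() else 0)
im=cv2.imread('pics/t22.png');cv2.imwrite('pics/t22z.png',cv2.resize(im[220:300,310:390],None,fx=7,fy=7,interpolation=cv2.INTER_CUBIC))
E
```

```text
-20 0 0
-16 15 131.49359452889576
-12 24 156.43037323015795
-8 14 188.8031317447481
-4 14 188.36842763198865
0 13 188.5817508296625
4 14 188.30947983582365
8 14 188.4624146032346
12 12 187.79216732751564
16 4 144.57418333335175
20 12 144.96855898942334
24 12 145.46753530249288
28 12 144.67378726520496
32 14 144.32283166716678
36 12 144.89369181037983
40 12 144.09819261228216
44 14 144.92112170572653
48 12 144.28249236126334
52 12 144.26595702770464
56 30 162.95278089532513
60 30 184.17972537502584
64 25 190.45575365547495
68 20 189.9343323550048
72 16 191.56228664071756
76 7 144.95584199735185
80 2 366.98355858174267
```

View pics/t22z.png

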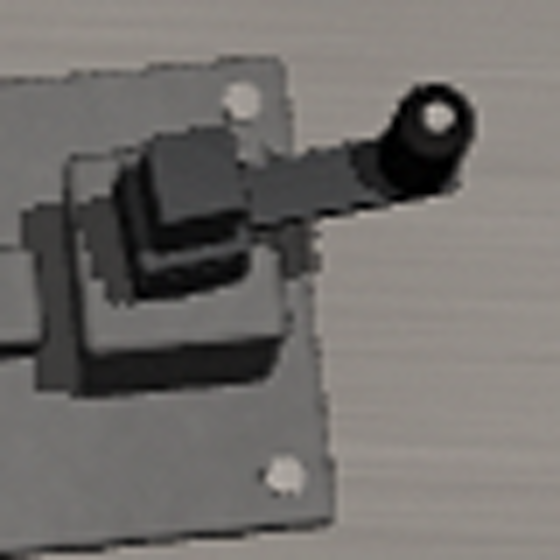

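The crank is level and home: its arm is flat at about 144.5 mm (144 expected) and its boss top is at about 188 mm (187 expected). The gripper is clear of everything.

```bash
python3 -c "
from h import *
print(r.get_obs()['clock'],r.finish_job())"
```

```text
the job is handed in; nothing more can be done
24.35 None
```

The crank is fitted on the shaft and wound clockwise, and the pan now stands level with the pointer to within about 0.3 mm. I handed the job in at 24.4 s, with the gripper open and clear of everything.

- **Fitting:** I read the shaft's angle from the wrist camera and lowered the dark steel crank gently. It went home first time, with about 15 N of downward contact at the end. When I let go, the crank leaned about 7° toward its grip. I eased it level again by the grip before winding.
- **Winding:** I turned it about 1.9 turns by the grip, with wrist forces under 10 N. The pan rose 12.0 mm a turn, as stated.
- **Pan height:** The final readings put the pan 0.08 to 0.38 mm below the pointer's upper face, and none showed it past. The lowest of these came from a view where the pointer was partly cut off at the image edge. Camera noise is of a similar size.
- **Crank after release:** It stayed level and fully home. The arm's top face reads flat at about 144.5 mm (144 expected) and the boss top is at about 188 mm (187 expected).
- **Bystanders:** The jar and spatula are where they started in the top view. In my last top pictures the arm hid the bowl and the pointer. The bowl was last seen there, unmoved, just before the final part of the winding. The last wrist picture shows the pointer in place and only part of the bowl.

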